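# Change the label roll in the colour studio's label printer

## Robot

A 6-joint arm with a two-finger parallel gripper is mounted at the origin on the work surface. World frame = base frame: x ahead of the robot, y to its left, z up, the work surface at z = 0. Lengths are in m, angles in degrees, forces in N, time in s.
With the tool pointing down it reaches from about 0.375 to 0.9 m from the base axis. Payload 3.1 kg.
Tool frame: the origin (TCP) lies on the centre line of the jaws, within the pads' length; the fingertips stand 14 mm ahead of it and the grasp point (between the pads) lies 5 mm behind it (bot.tips_ahead is the distance from the TCP to the fingertips, in m); z points along the fingers, y is the line along which they close (so a half turn about z gives the same grasp; the last joint's range is limited). The gripper opens to 87 mm and grips with 3 to 60 N. Pads are 19 mm wide; open, the fingers measure 117 mm over their backs; the gripper's body (75 mm by 190 mm) begins 51 mm behind the grasp point.
Start: joints at [-77.435, 30.224, 82.088, -0, 67.689, -10.227], TCP at [0.242, -0.576, 0.237] pointing down, gripper open.
Joint ranges: [-176.69, 176.69], [-43.24, 126.21], [12.49, 139.97], [-82, 262], [0, 151.66], [-163.58, 163.58]. Speed limits (degrees/s): [159.86, 159.86, 180, 180, 180, 180].

## Interface

Orientations are given as a 3x3 rotation matrix whose columns are the frame's x, y, z axes.
In Python, from rig import bot gives the robot as it stands.
- The arm moves only by the tool play_rows, never from a script. Its argument "moves" is a list that holds one entry, the list of rows, each a list of 6 numbers: the shift along the tool's x, y, z in mm, then the turn, a rotation vector about the tool's x, y, z in rad. A call has 1 to 5 rows; each row shifts and turns the commanded pose from where the row before left it, along the tool's axes as they then stand; what a row does not reach is not made up. A row lasts 1/10 s, in which the tool goes at most 50 mm and 8.59 degrees, less where a joint would pass 70% of its speed; a pose out of reach is approached as far as the arm can. A call with a gripper value outside its range is refused whole. "fingers" is the opening, from -1 (shut) to 1 (fully open), set as the call begins (left out, the last holds). The fingers move at their own pace and stop on an object; the grip force is fixed at half the most. Time passes only in rows, so rows that do not move let the fingers close. It gives the time, the measured TCP pose, the force, the opening and the grip force at its end, in the units of the state.
- bot.read_state(): the state, without advancing time (a new reading comes with each control period).
- bot.capture(name): name is "scene" or "top" or "wrist"; returns a dict with "image" (480x640x3 uint8, blue, green, red), "fx", "fy", "cx", "cy" (pixels), "R" (3x3) and "t" (3): a world point X has camera coordinates R X + t. Camera axes: x right, y down, z forward; pixel columns grow to the right and rows downward; lengths in m; the calibration is good to about 2 mm. A picture is of the moment at which its call begins. There is no depth.
- bot.hand_in(): hands the job in; it is judged then, once.
Trained networks look in a picture, given as the dict that the camera call returned (one of the last four; its "shot" number tells which), for a name from the list of things; names that differ only in an ending like _2 or _b are one class to them, and where a whole thing is asked for, a point or a joint stands for the part that bears it (a point fixed in the world has none). Each returns a list of dicts, best first, with "confidence" (0 to 1); they miss things now and then, are a little off and sometimes report something else, mostly with a low value. They report only what shows in the picture. A call takes as long as a camera call.
- bot.search_frame(picture, query): "centre" ([column, row] in pixels, amid what is visible of it).
- bot.silhouettes(picture, query): "pixels" (480x640 bool, what is visible of it) and "centre" ([column, row] in pixels, amid what is visible of it).
- bot.pinpoint(picture, query): "centre" ([column, row] in pixels: a listed point, or the origin of a listed thing).
The state is a dict: "time_s": time; "joint_positions": joint angles; "qvel": joint speeds; "tau": joint torques, N m; "position": TCP position; "tcp_rot": TCP orientation; "force": force on the tool from outside, world axes, zero at the start; "moment": the same for the moment, N m; "opening": opening from 0.0 (shut) to 1.0 (fully open); "grasp_force": force on a finger pad.
Only numpy, scipy, OpenCV 4.12 (cv2) and the standard library are available. Lean on these libraries where they do the work, as an engineer would, in place of code of your own. Each camera call takes 0.05 s, during which the arm holds its last target. There are 200 camera calls.

## Task

Change the roll in the open label printer: take the empty cardboard core off the roll holder and put it in the green waste tray, then load the blue label roll in its place, pushing the spring guide aside to get it in and letting the guide close so that both hubs sit fully in the roll's core. Leave the other rolls, the jars and the little pot standing where they are, and let go of everything.

Things in the scene. Friction and masses are not known exactly. Their poses are not given: they have to be found in the camera images.
- printer: Desktop label printer, fixed, white, lid standing open at the back. Origin under the centre of its base (250 mm in x, 210 mm in y), on the table; x points from its front to its back (lid), y to its left, z up. The roll bay is open to above from x = -63 to 91 mm; front block at most 93 mm high, rear 100 mm. Left housing: y above 75 mm, 78 mm high; right: y below -69 mm, 108 mm high.
- lid_hinge (a point): Middle of the printer's lid hinge, at its back, 90 mm above the table. The open lid rises from here, leaning 23 degrees back, away from the bay; a shell 200 mm long, 206 mm wide, 60 mm deep, its hollow side towards the bay.
- seat (a point): Where the centre of a loaded roll or core lies: on the hub axis midway between the hubs, 88 mm above the table. Axes as the printer's; the hub axis is y. Below it the bay is empty down to 20 mm. Each hub is a blunt blue cone of smooth plastic pointing into the bay, 5 mm long, 23 mm across at its foot, 7 mm at its tip.
- fixed_hub (a point): Centre of the foot of the fixed right hub, 40 mm to the right (-y) of the seat; the cone points to +y. It sits on a narrow grey arm, 34 mm wide, whose top is 15 mm above the hub axis. A roll or core pushed left by 7 to 12 mm is off this hub; then lifting it straight up (5 to 15 N) slips it off the left hub's cone too.
- guide (a joint): Sprung left guide: a round upright grey plate, 72 mm across, carrying the left hub and sliding along the printer's y. 0: its inner face is 40 mm left of the seat, as with an 80 mm roll or core loaded. Positive (m): pushed open to the left, stop at +0.026. With nothing loaded it closes to -0.012. It pushes to the right with about 5 N at 0, 7 N at +0.015.
- guide_top (a point): Top of the sprung guide's round plate, on its inner face, 36 mm above the hub axis; moves with the guide.
- core_center (a point): Centre of the used cardboard core, a tube 32 mm outside, 26 mm inside, 80 mm long, 25 g; it starts on the hubs. Its axis is its y axis.
- tray: Green waste tray, fixed, 150 x 150 mm, 60 mm high, open top, 4 mm walls. Origin under its centre on the table.
- roll_blue_center (a point): Centre of the blue label roll to load: 64 mm across (66 mm over the corners: it is slightly twelve-sided, so it does not roll away when laid on its side), 80 mm long, with a cardboard core of 26 mm bore right through; about 0.17 to 0.34 kg. It starts standing on one end on the table, the centre 40 mm up; its axis is its z axis. Either way round is right.
- roll_yellow_center (a point): Centre of the yellow label roll, 64 mm across, standing 80 mm tall; stays where it is.
- roll_green_center (a point): Centre of the green label roll, 64 mm across, standing 80 mm tall; stays where it is.
- jar_red_center (a point): Centre of a glass jar of red pigment, red lid, 68 mm across, 87 mm tall; stays where it is.
- jar_orange_center (a point): Centre of a glass jar of orange pigment, orange lid, 68 mm across, 87 mm tall; stays where it is.
- jar_violet_center (a point): Centre of a glass jar of violet pigment, dark violet lid, 68 mm across, 87 mm tall; stays where it is.
- pot_pink_center (a point): Centre of a small round pigment pot, pink lid, 44 mm across, 26 mm tall; stays where it is.

How it is judged (in metres and radians):
On the way, in this order (a step that is already met when the one before it is completed fails the run):
1. the empty core is in the waste tray (x of core_center in the frame of tray between -0.071 and 0.071 m and y of core_center in the frame of tray between -0.071 and 0.071 m and height (world z) of core_center below 0.06 m), for 0.2 s.
2. the spring guide is held open while the blue roll goes in between the hubs (value of joint guide above 0.003 m and horizontal distance between roll_blue_center and seat below 0.03 m and height (world z) of roll_blue_center below 0.16 m), for 0.1 s.
At the end, for the whole second after the job is handed in: The blue roll hangs on both hubs: its centre within 5 mm of the seat, its axis within 0.06 rad of the hub axis, the guide closed on it (joint within 3 mm of 0), at rest; the empty core lies at rest in the waste tray, its centre within the walls and below the rim (all of step 1 and distance between roll_blue_center and seat below 0.005 m and angle between the z axis of roll_blue_center and the y axis of seat, either way round below 0.06 rad and value of joint guide between -0.003 and 0.003 m and linear speed of each of roll_blue, core below 0.02 m/s); the robot touches nothing.
It fails at once if another roll is shifted by more than 30 mm or tipped over (distance of any of roll_yellow_center, roll_green_center from where it was at the start of the episode above 0.03 m).
It fails at once if a jar or the little pot is shifted by more than 30 mm or tipped over (distance of any of jar_red_center, jar_orange_center, jar_violet_center, pot_pink_center from where it was at the start of the episode above 0.03 m).
It also fails if it takes over 70 s, if anything falls off the work surface, if the arm or the gripper's body presses on something with over 40 N, if the wrist force passes 120 N, or if a joint passes its speed limit or range.

## Working session

There is one attempt and no reset: what is moved stays moved. The work goes in short steps, Python scripts to look and compute and a tool call to move; the robot and the scene stay as the last step left them, time stands still between calls to the robot, and variables do not carry over. Pictures are saved under pics/ and viewed, at most 11 in all, crops included, and the job is handed in when it is done.

Besides the shell and the picture viewer there is one more tool, called after ">>>" in YAML: its name, and indented under it one key for each argument. play_rows: Moves the arm, as the interface text tells. Its arguments: {"type":"object","properties":{"moves":{"type":"array","items":{"type":"array","items":{"type":"array","items":{"type":"number"}}}},"fingers":{"type":"number"}},"required":["moves"]}

```bash
ls; mkdir -p pics; cat > h.py <<'E'
import numpy as np, cv2
from rig import bot
def ray(p,c):
    R=np.array(p["R"]);t=np.array(p["t"]).ravel()
    d=R.T@np.array([(c[0]-p["cx"])/p["fx"],(c[1]-p["cy"])/p["fy"],1]); return -R.T@t,d/np.linalg.norm(d)
def atz(p,c,z):
    o,d=ray(p,c); return o+d*(z-o[2])/d[2]
def tri(rs):
    A=np.zeros((3,3));b=np.zeros(3)
    for o,d in rs:
        M=np.eye(3)-np.outer(d,d);A+=M;b+=M@o
    X=np.linalg.solve(A,b)
    return X,[np.linalg.norm((np.eye(3)-np.outer(d,d))@(X-o)) for o,d in rs]
E
python3 - <<'E'
from h import *
P={n:bot.capture(n) for n in("scene","top")}
cv2.imwrite("pics/s.png",P["scene"]["image"]);cv2.imwrite("pics/t.png",P["top"]["image"])
for q in "printer lid_hinge fixed_hub guide_top core_center tray roll_blue_center roll_yellow_center roll_green_center jar_red_center jar_orange_center jar_violet_center pot_pink_center seat".split():
    rs=[];s=q
    for n in P:
        r=bot.pinpoint(P[n],q)
        if r: rs.append(ray(P[n],r[0]["centre"])); s+=f" {n} {np.round(r[0]['centre'])} {r[0]['confidence']:.2f}"
    if len(rs)==2:
        X,e=tri(rs); s+=f" X {X.round(4)} err {e[0]*1e3:.1f}"
    print(s)
print(bot.read_state())
E
```

```text
pics
printer top [155. 231.] 0.73
lid_hinge top [117. 172.] 0.79
fixed_hub scene [460. 296.] 0.82 top [108. 230.] 0.69 X [0.5452 0.2888 0.0962] err 44.5
guide_top scene [503. 282.] 0.51 top [110. 231.] 0.74 X [0.5285 0.3209 0.1158] err 1.2
core_center scene [476. 294.] 0.63 top [134. 220.] 0.67 X [0.5513 0.2812 0.0902] err 3.7
tray scene [286. 307.] 0.83 top [325. 182.] 0.57 X [ 0.6331 -0.0936 -0.0039] err 3.0
roll_blue_center scene [221. 214.] 0.67 top [442. 258.] 0.59 X [ 0.4626 -0.3277  0.0475] err 2.7
roll_yellow_center scene [221. 260.] 0.87 top [400. 198.] 0.88 X [ 0.5924 -0.2535  0.0393] err 3.6
roll_green_center scene [292. 232.] 0.64 top [354. 264.] 0.93 X [ 0.4547 -0.1488  0.0408] err 0.3
jar_red_center scene [191. 300.] 0.57 top [409. 135.] 0.91 X [ 0.72   -0.265   0.0428] err 6.6
jar_orange_center scene [274. 186.] 0.59 top [406. 330.] 0.65 X [ 0.3197 -0.2523  0.0477] err 1.5
jar_violet_center scene [155. 240.] 0.72 top [475. 188.] 0.82 X [ 0.6061 -0.4047  0.0623] err 4.7
pot_pink_center scene [251. 238.] 0.51 top [398. 253.] 0.70 X [ 0.4761 -0.2455  0.0086] err 1.1
seat 
[... 177 characters left out ...]
342499e-05,
        6.76910677e+01, -1.02282220e+01]), 'qvel': array([-0.06236758,  0.02509343,  0.11428865,  0.12972482,  0.06409145,
        0.01237323]), 'tau': array([ 3.37787424e-04, -4.40003979e+01, -1.76981932e+01,  6.34601084e-02,
        5.05451043e-02, -3.35780760e-05]), 'position': array([ 0.24214228, -0.5761398 ,  0.23655059]), 'tcp_rot': array([[ 9.21905858e-01,  3.87413976e-01, -9.49361101e-06],
       [ 3.87413976e-01, -9.21905857e-01,  4.63950880e-05],
       [ 9.22188991e-06, -4.64498610e-05, -9.99999999e-01]]), 'force': array([-0.11628916, -0.37510224,  0.32047928]), 'moment': array([ 0.00452772, -0.00187143, -0.00422403]), 'grasp_force': 0.0, 'opening': 0.9982028493295289}
```

View pics/s.png

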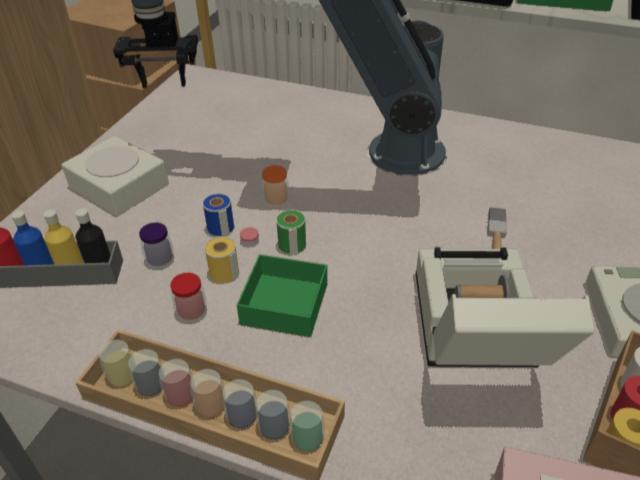

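View pics/t.png

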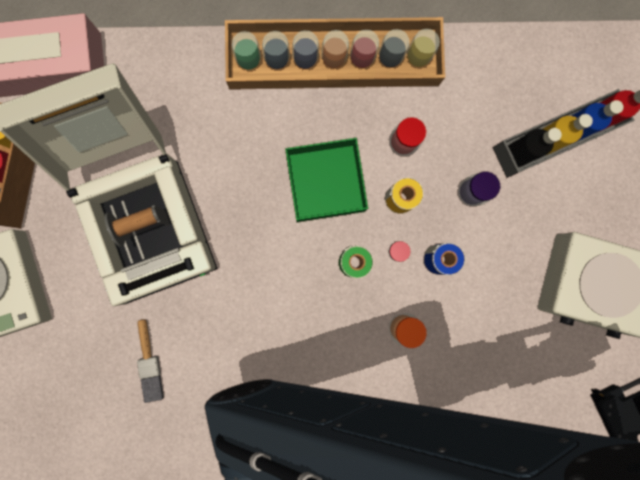

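The scene view shows the printer at about (490,310), the tray at (285,295) and the blue roll at (218,213). The top view shows the printer at about (145,230), yawed about 20°, with the core at (135,222), the tray at (327,180) and the blue roll at (447,258). The network points agree with both pictures, except for `seat` and the `fixed_hub` match. I'll write a row planner, then look closer with the wrist camera.

```bash
cat > plan.py <<'E'
import numpy as np, json
from scipy.spatial.transform import Rotation as Ro
def down(yaw,lean=0):
    """tool-x heading yaw(deg), z down; then rotate about tool y by lean deg"""
    a=np.radians(yaw); c,s=np.cos(a),np.sin(a)
    return np.array([[c,s,0],[s,-c,0],[0,0,-1]])@Ro.from_rotvec([0,np.radians(lean),0]).as_matrix()
def plan(p,R,wps,v=40,w=.14):
    p=np.array(p,float);R=np.array(R,float)
    rows=[]
    for tp,tR in wps:
        tp=np.array(tp,float);rv=Ro.from_matrix(R.T@tR).as_rotvec()
        n=int(max(np.ceil(np.linalg.norm(tp-p)*1e3/v),np.ceil(np.linalg.norm(rv)/w),1))
        for i in range(n):
            k=n-i
            d=np.round(R.T@(tp-p)/k*1e3,1 if k==1 or 1 else 0)
            r=np.round(Ro.from_matrix(R.T@tR).as_rotvec()/k,3)
            p=p+R@d/1e3;R=R@Ro.from_rotvec(r).as_matrix();rows.append([float(x)+0. for x in [*d,*r]])
    for i in range(0,len(rows),5): print(json.dumps(rows[i:i+5]))
    print(len(rows),"end",p.round(4))
E
python3 - <<'E'
from h import *;from plan import *
s=bot.read_state()
plan(s["position"],s["tcp_rot"],[([.45,-.35,.33],down(50)),([.50,.25,.36],down(111))])
E
```

```text
[[31.0, -14.2, -10.4, 0.0, 0.0, -0.053], [31.7, -12.6, -10.4, 0.0, 0.0, -0.053], [32.4, -10.9, -10.4, 0.0, 0.0, -0.053], [32.9, -9.1, -10.4, 0.0, 0.0, -0.053], [33.3, -7.4, -10.4, 0.0, 0.0, -0.053]]
[[33.7, -5.6, -10.4, 0.0, 0.0, -0.052], [33.9, -3.8, -10.3, 0.0, 0.0, -0.053], [34.1, -2.0, -10.4, 0.0, 0.0, -0.052], [34.1, -0.3, -10.3, 0.0, 0.0, -0.053], [30.7, -21.7, -1.9, 0.0, 0.0, -0.067]]
[[32.1, -19.6, -1.9, 0.0, 0.0, -0.066], [33.3, -17.4, -1.9, 0.0, 0.0, -0.067], [34.4, -15.2, -1.9, 0.0, 0.0, -0.066], [35.4, -12.9, -1.9, 0.0, 0.0, -0.067], [36.2, -10.5, -1.9, 0.0, 0.0, -0.066]]
[[36.8, -8.0, -1.9, 0.0, 0.0, -0.067], [37.2, -5.6, -1.9, 0.0, 0.0, -0.066], [37.5, -3.1, -1.9, 0.0, 0.0, -0.067], [37.6, -0.6, -1.8, 0.0, 0.0, -0.066], [37.6, 1.9, -1.9, 0.0, 0.0, -0.067]]
[[37.4, 4.4, -1.8, 0.0, 0.0, -0.066], [37.0, 6.9, -1.9, 0.0, 0.0, -0.067], [36.4, 9.3, -1.8, 0.0, 0.0, -0.066], [35.8, 11.7, -1.9, 0.0, 0.0, -0.067], [34.9, 14.1, -1.8, 0.0, 0.0, -0.066]]
25 end [0.5  0.25 0.36]
```

>>> play_rows:
  moves:
    - [[31,-14,-10,0,0,-0.05],[32,-13,-10,0,0,-0.05],[32,-11,-10,0,0,-0.05],[33,-9,-10,0,0,-0.05],[33,-7,-10,0,0,-0.06]]

```text
time_s: 2.0
position: [0.359, -0.4504, 0.287]
tcp_rot: [[0.79, 0.613, 0.0], [0.613, -0.79, 0.0], [0.0, 0.0, -1.0]]
force: [0.6, -0.1, -0.2]
opening: 0.996
grasp_force: 0.0
```

>>> play_rows:
  moves:
    - [[34,-6,-10,0,0,-0.05],[34,-4,-10,0,0,-0.05],[34,-2,-10,0,0,-0.05],[34,0,-10,0,0,-0.06],[31,-22,-2,0,0,-0.07]]

```text
time_s: 2.5
position: [0.4577, -0.3143, 0.33]
tcp_rot: [[0.589, 0.808, 0.004], [0.808, -0.589, -0.004], [-0.0, 0.006, -1.0]]
force: [0.4, -0.2, -0.7]
opening: 0.998
grasp_force: 0.0
```

>>> play_rows:
  moves:
    - [[32,-20,-2,0,0,-0.07],[33,-17,-2,0,0,-0.07],[34,-15,-2,0,0,-0.06],[35,-13,-2,0,0,-0.07],[36,-11,-2,0,0,-0.07]]

```text
time_s: 3.0
position: [0.469, -0.1257, 0.3388]
tcp_rot: [[0.286, 0.958, 0.001], [0.958, -0.286, -0.0], [0.0, 0.001, -1.0]]
force: [0.9, -0.3, 0.6]
opening: 1.0
grasp_force: 0.0
```

>>> play_rows:
  moves:
    - [[37,-8,-2,0,0,-0.07],[37,-6,-2,0,0,-0.07],[37,-3,-2,0,0,-0.06],[38,-1,-2,0,0,-0.07],[38,2,-2,0,0,-0.06]]

```text
time_s: 3.5
position: [0.4823, 0.0625, 0.3489]
tcp_rot: [[-0.04, 0.999, 0.001], [0.999, 0.04, -0.0], [-0.0, 0.001, -1.0]]
force: [0.1, -0.2, -0.2]
opening: 0.998
grasp_force: 0.0
```

>>> play_rows:
  moves:
    - [[37,4,-2,0,0,-0.07],[37,7,-2,0,0,-0.07],[36,9,-2,0,0,-0.06],[36,12,-2,0,0,-0.07],[35,14,-2,0,0,-0.06]]

```text
time_s: 4.0
position: [0.4965, 0.2496, 0.3588]
tcp_rot: [[-0.361, 0.932, 0.0], [0.932, 0.361, -0.0], [-0.0, 0.0, -1.0]]
force: [0.6, -1.0, 0.3]
opening: 0.997
grasp_force: 0.0
```

```bash
python3 - <<'E'
from h import *
p=bot.capture("wrist");q=bot.capture("top");sc=bot.capture("scene")
cv2.imwrite("pics/w1.png",p["image"])
R=np.array(p["R"]);print("cam",(-R.T@np.array(p["t"]).ravel()).round(3),R[2].round(2))
s=bot.read_state();print(s["time_s"],s["position"],s["tcp_rot"])
for n in "printer lid_hinge fixed_hub guide_top core_center seat".split():
    rs=[];o=n
    for x,nm in((p,"w"),(q,"t"),(sc,"s")):
        r=bot.pinpoint(x,n)
        if r: o+=f" {nm}{np.round(r[0]['centre'])} {r[0]['confidence']:.2f}"; rs.append((r[0]['confidence'],ray(x,r[0]['centre'])))
    rs=[b for a,b in rs if a>.5]
    if len(rs)>1:
        X,e=tri(rs);o+=f" X{X.round(4)} e{np.round(e,4)}"
    print(o)
E
```

```text
cam [0.469 0.322 0.507] [ 0.1  -0.27 -0.96]
4.15 [0.49639023 0.24986989 0.35848388] [[-3.62040462e-01  9.32162347e-01  2.48808621e-04]
 [ 9.32162377e-01  3.62040472e-01  5.24153543e-06]
 [-8.51928284e-05  2.33827683e-04 -9.99999969e-01]]
printer w[348. 184.] 0.86 t[154. 231.] 0.83 X[ 0.5361  0.2764 -0.0136] e[0.001 0.001]
lid_hinge w[447. 197.] 0.96 t[116. 174.] 0.74 X[0.6381 0.3158 0.0976] e[0.0026 0.0026]
fixed_hub w[363. 225.] 0.62 t[152. 212.] 0.56 s[457. 294.] 0.97 X[0.5626 0.2466 0.0904] e[0.0042 0.0052 0.0034]
guide_top w[374. 160.] 0.77 t[111. 229.] 0.62 s[504. 281.] 0.58 X[0.532  0.3209 0.1206] e[0.002  0.0019 0.0006]
core_center t[134. 223.] 0.73 s[477. 293.] 0.70 X[0.5463 0.2825 0.0892] e[0.0044 0.0044]
seat w[366. 192.] 0.79 t[136. 223.] 0.71 s[481. 291.] 0.76 X[0.5446 0.284  0.0914] e[0.0011 0.0017 0.001 ]
```

View pics/w1.png

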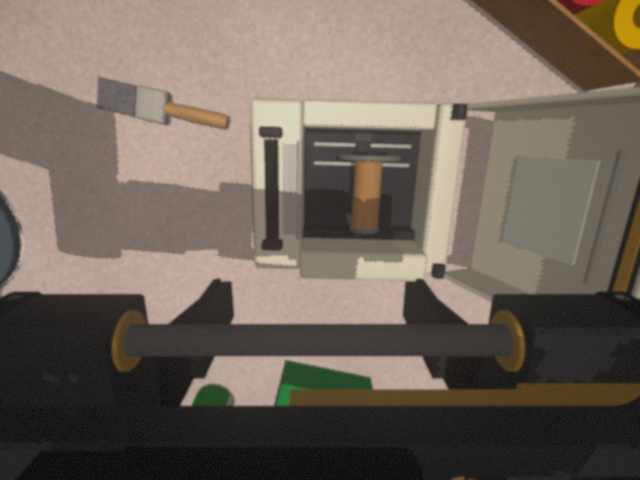

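The wrist view shows the core at about (367,193) between the guide at (370,158) and the fixed arm at (365,233). I'll refine position and yaw from the core's outline.

```bash
python3 - <<'E'
from h import *
p=bot.capture("wrist")
r=bot.silhouettes(p,"core_center")
print([ (x["centre"],x["confidence"],int(x["pixels"].sum())) for x in r])
m=r[0]["pixels"]
print("hsv",cv2.cvtColor(p["image"],cv2.COLOR_BGR2HSV)[190,367])
v,u=np.nonzero(m);print(u.min(),u.max(),v.min(),v.max())
# rows -> centre column
ends=[]
vs=np.arange(v.min()+8,v.max()-8);uc=np.array([(u[v==k].min()+u[v==k].max())/2 for k in vs])
k=np.polyfit(vs,uc,1)
a=atz(p,(np.polyval(k,v.min()),v.min()),.088);b=atz(p,(np.polyval(k,v.max()),v.max()),.088)
print("core ends",a.round(4),b.round(4),"mid",((a+b)/2).round(4),np.linalg.norm(a-b),"yaw y",np.degrees(np.arctan2(a[1]-b[1],a[0]-b[0])))
# hinge pins & front roller lines
for s,z in (((459,110),.095),((438,270),.095),((270,131),.095),((271,244),.095)): print(s,atz(p,s,z).round(4))
for q in("tray",): 
    r=bot.pinpoint(p,q); print(r)
E
```

```text
[([365.4, 194.6], 0.58, 1820)]
hsv [ 14 134 164]
352 382 160 227
core ends [0.5333 0.3184 0.088 ] [0.5614 0.2427 0.088 ] mid [0.5473 0.2805 0.088 ] 0.08082217422850278 yaw y 110.31014557581214
(459, 110) [0.6043 0.4042 0.095 ]
(438, 270) [0.6682 0.2259 0.095 ]
(270, 131) [0.4164 0.3079 0.095 ]
(271, 244) [0.4605 0.1824 0.095 ]
[]
```

```bash
python3 - <<'E'
from h import *;from plan import *
s=bot.read_state()
plan(s["position"],s["tcp_rot"],[([.5465,.2815,.16],down(109.8)),([.5465,.2815,.083],down(109.8))])
E
```

```text
[[2.2, 9.8, 33.1, 0.0, 0.0, 0.004], [2.3, 9.7, 33.1, 0.0, 0.0, 0.004], [2.3, 9.7, 33.1, 0.0, 0.0, 0.003], [2.3, 9.7, 33.1, 0.0, 0.0, 0.004], [2.4, 9.8, 33.1, 0.0, 0.0, 0.003]]
[[2.4, 9.7, 33.1, 0.0, 0.0, 0.004], [0.0, 0.0, 38.5, 0.0, 0.0, 0.0], [0.0, 0.0, 38.5, 0.0, 0.0, 0.0]]
8 end [0.5465 0.2815 0.083 ]
```

>>> play_rows:
  moves:
    - [[2.5,10,33,0,0,0.005],[2.5,10,33,0,0,0.005],[2,9.5,33,0,0,0.004],[2,9.5,33,0,0,0.004],[2.5,9.5,33,0,0,0.004]]

```text
time_s: 5.7
position: [0.5385, 0.276, 0.1924]
tcp_rot: [[-0.338, 0.941, 0.001], [0.941, 0.338, 0.0], [-0.0, 0.001, -1.0]]
force: [-0.7, -0.5, 0.1]
opening: 0.998
grasp_force: 0.0
```

>>> play_rows:
  moves:
    - [[2.5,10,33,0,0,0],[0,0,25,0,0,0],[0,0,25,0,0,0],[0,0,0,0,0,0]]

```text
time_s: 6.1
position: [0.5441, 0.2807, 0.1069]
tcp_rot: [[-0.338, 0.941, -0.008], [0.941, 0.338, -0.002], [0.0, -0.008, -1.0]]
force: [-0.9, -0.6, -0.6]
opening: 0.997
grasp_force: 0.0
```

```bash
python3 - <<'E'
from h import *
p=bot.capture("wrist"); t=bot.capture("top")
im=np.hstack([p["image"][100:480,150:550],cv2.resize(t["image"][120:320,30:240],(399,380),interpolation=cv2.INTER_CUBIC)])
cv2.imwrite("pics/w2.png",im); s=bot.read_state();print(s["position"],s["force"],np.degrees(np.arctan2(s["tcp_rot"][1,0],s["tcp_rot"][0,0])))
E
```

```text
[0.54666858 0.28154933 0.11050028] [ 0.44589104 -0.39053789  0.43698064] 109.77105014264743
```

View pics/w2.png

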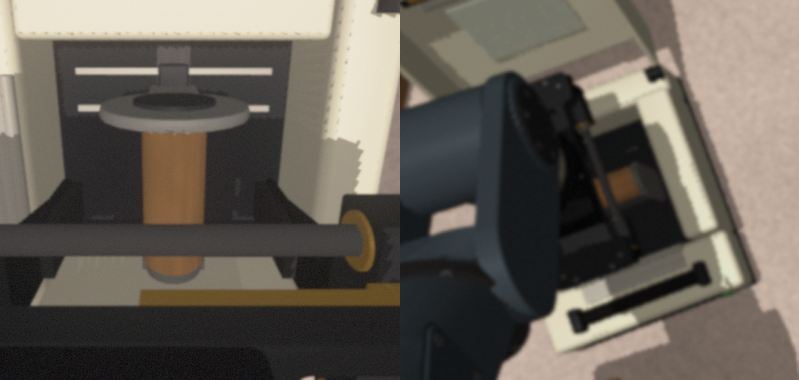

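The wrist view shows the fingers at x≈75 and 265, straddling the core at x≈175 and aligned with it. I'll go down, close, pull left and lift.

>>> play_rows:
  moves:
    - [[0,0,14,0,0,0],[0,0,13,0,0,0],[0,0,0,0,0,0]]

```text
time_s: 6.5
position: [0.5454, 0.2811, 0.0821]
tcp_rot: [[-0.338, 0.941, -0.003], [0.941, 0.338, -0.001], [0.0, -0.003, -1.0]]
force: [-1.1, -0.7, -0.2]
opening: 1.001
grasp_force: 0.0
```

>>> play_rows:
  moves:
    - [[0,0,0,0,0,0],[0,0,0,0,0,0],[0,0,0,0,0,0],[0,0,0,0,0,0],[0,0,0,0,0,0]]
  fingers: -1

```text
time_s: 7.0
position: [0.5467, 0.2816, 0.0839]
tcp_rot: [[-0.338, 0.941, 0.001], [0.941, 0.338, 0.0], [-0.0, 0.001, -1.0]]
force: [0.9, -0.3, -0.4]
opening: 0.633
grasp_force: 0.0
```

>>> play_rows:
  moves:
    - [[0,0,0,0,0,0],[0,0,0,0,0,0],[0,0,0,0,0,0]]

```text
time_s: 7.3
position: [0.5466, 0.2815, 0.0836]
tcp_rot: [[-0.338, 0.941, 0.0], [0.941, 0.338, 0.0], [0.0, 0.0, -1.0]]
force: [-0.5, 0.2, 0.6]
opening: 0.362
grasp_force: 30.1
```

>>> play_rows:
  moves:
    - [[3,0,0,0,0,0],[3,0,0,0,0,0],[4,0,0,0,0,0],[0,0,0,0,0,0],[0,0,0,0,0,0]]

```text
time_s: 7.8
position: [0.5438, 0.2895, 0.0836]
tcp_rot: [[-0.339, 0.941, 0.001], [0.941, 0.339, -0.003], [-0.003, -0.0, -1.0]]
force: [1.2, -6.0, 0.8]
opening: 0.365
grasp_force: 30.0
```

>>> play_rows:
  moves:
    - [[0,0,-4,0,0,0],[0,0,-6,0,0,0],[0,0,-8,0,0,0],[0,0,-10,0,0,0],[0,0,-15,0,0,0]]

```text
time_s: 8.3
position: [0.543, 0.2889, 0.1257]
tcp_rot: [[-0.339, 0.941, -0.002], [0.941, 0.339, -0.004], [-0.003, -0.003, -1.0]]
force: [2.6, -6.1, -1.5]
opening: 0.361
grasp_force: 30.0
```

>>> play_rows:
  moves:
    - [[0,0,-25,0,0,0],[0,0,-35,0,0,0],[0,0,-35,0,0,0],[0,0,-15,0,0,0],[0,0,0,0,0,0]]

```text
time_s: 8.8
position: [0.5447, 0.2918, 0.2396]
tcp_rot: [[-0.338, 0.941, 0.006], [0.941, 0.338, 0.002], [0.0, 0.007, -1.0]]
force: [0.5, 0.6, 0.9]
opening: 0.363
grasp_force: 30.0
```

```bash
python3 - <<'E'
from h import *;from plan import *
s=bot.read_state();print(s["time_s"],s["opening"],s["grasp_force"],s["force"])
plan(s["position"],s["tcp_rot"],[([.58,.03,.23],down(95)),([.633,-.094,.15],down(90)),([.633,-.094,.06],down(90))])
P={n:bot.capture(n) for n in("scene","top","wrist")}
for q in("core_center","tray","guide_top"):
    print(q,[(n,np.round(r[0]["centre"]),r[0]["confidence"]) for n in P if (r:=bot.pinpoint(P[n],q))])
cv2.imwrite("pics/w3.png",P["wrist"]["image"])
E
```

```text
8.8 0.363000462655568 29.999865515856072 [0.49737363 0.64134719 0.89024002]
[[-36.9, -7.9, 1.3, 0.001, 0.0, 0.037], [-37.2, -6.5, 1.3, 0.001, 0.0, 0.037], [-37.4, -5.2, 1.3, 0.001, 0.0, 0.037], [-37.5, -3.8, 1.3, 0.001, 0.0, 0.037], [-37.7, -2.4, 1.4, 0.001, 0.0, 0.037]]
[[-37.7, -1.0, 1.3, 0.001, 0.0, 0.036], [-37.8, 0.4, 1.4, 0.0, -0.001, 0.037], [-32.0, 10.5, 20.0, 0.0, 0.0, 0.022], [-31.8, 11.2, 20.0, 0.0, 0.0, 0.022], [-31.5, 11.9, 20.0, 0.0, 0.0, 0.022]]
[[-31.3, 12.6, 20.0, 0.0, 0.0, 0.021], [0.0, 0.0, 30.0, 0.0, 0.0, 0.0], [0.0, 0.0, 30.0, 0.0, 0.0, 0.0], [0.0, -0.1, 30.0, 0.0, 0.0, 0.0]]
14 end [ 0.633 -0.094  0.06 ]
core_center [('scene', array([500., 234.]), 0.68), ('top', array([101., 214.]), 0.83), ('wrist', array([318., 315.]), 0.82)]
tray [('scene', array([282., 303.]), 0.91), ('top', array([323., 180.]), 0.89)]
guide_top [('scene', array([496., 280.]), 0.76), ('wrist', array([319., 214.]), 0.82)]
```

View pics/w3.png

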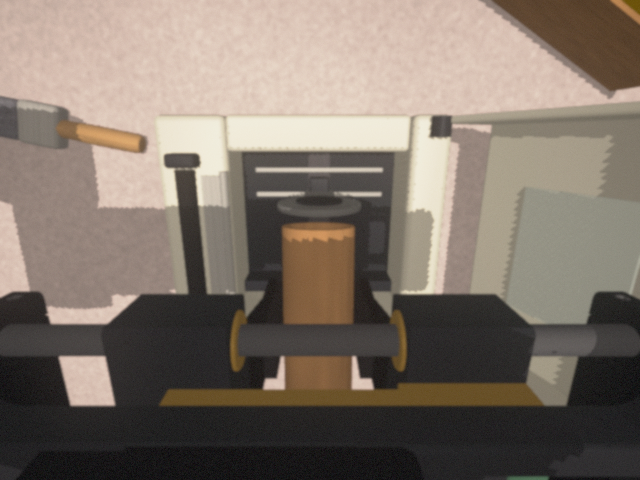

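The core is held at about (318,290) and is clear of the printer. I'll carry it to the tray.

>>> play_rows:
  moves:
    - [[-37,-8,1,0,0,0.037],[-37,-7,1,0,0,0.037],[-37,-5,1,0,0,0.037],[-38,-4,1,0,0,0.037],[-38,-2,2,0,0,0.037]]

```text
time_s: 9.9
position: [0.5684, 0.1021, 0.2307]
tcp_rot: [[-0.158, 0.987, 0.001], [0.987, 0.158, -0.0], [-0.0, 0.001, -1.0]]
force: [0.6, 0.7, 0.0]
opening: 0.363
grasp_force: 30.0
```

>>> play_rows:
  moves:
    - [[-38,-1,1,0,0,0.037],[-38,0,2,0,0,0.037],[-32,10,20,0,0,0.022],[-32,11,20,0,0,0.022],[-31,12,20,0,0,0.022]]

```text
time_s: 10.4
position: [0.6175, -0.0662, 0.1672]
tcp_rot: [[-0.019, 1.0, 0.001], [1.0, 0.019, -0.0], [-0.0, 0.001, -1.0]]
force: [-0.1, 0.1, -0.1]
opening: 0.361
grasp_force: 30.0
```

>>> play_rows:
  moves:
    - [[-31,13,20,0,0,0.02],[0,0,35,0,0,0],[0,0,35,0,0,0],[0,0,35,0,0,0],[0,0,10,0,0,0]]

```text
time_s: 10.9
position: [0.6279, -0.0947, 0.0287]
tcp_rot: [[0.0, 1.0, -0.007], [1.0, -0.0, 0.002], [0.002, -0.007, -1.0]]
force: [0.0, 0.4, 0.0]
opening: 0.361
grasp_force: 30.0
```

>>> play_rows:
  moves:
    - [[0,0,0,0,0,0],[0,0,0,0,0,0]]

```text
time_s: 11.1
position: [0.6318, -0.0956, 0.0338]
tcp_rot: [[-0.0, 1.0, 0.002], [1.0, 0.0, -0.001], [-0.001, 0.002, -1.0]]
force: [-0.2, 0.3, 0.6]
opening: 0.361
grasp_force: 30.0
```

```bash
python3 - <<'E'
from h import *
s=bot.read_state();print(s["time_s"],s["position"],s["force"],s["opening"])
P={n:bot.capture(n) for n in("scene","top")}
for q in("core_center","tray","roll_blue_center"):
    rs=[ray(P[n],r[0]["centre"]) for n in P if (r:=bot.pinpoint(P[n],q))]
    print(q,len(rs),tri(rs) if len(rs)>1 else rs)
E
```

```text
11.1 [ 0.63175686 -0.09561539  0.03382675] [-0.18849084  0.25689536  0.61962581] 0.3613156826270315
core_center 1 [(array([1.4225768 , 0.29787537, 0.97265724]), array([-0.60528384, -0.40588857, -0.68475247]))]
tray 1 [(array([1.4225768 , 0.29787537, 0.97265724]), array([-0.60486055, -0.29735794, -0.73872997]))]
roll_blue_center 2 (array([ 0.46245794, -0.32737184,  0.05319126]), [np.float64(0.005121978517003611), np.float64(0.005121978517003519)])
```

>>> play_rows:
  moves:
    - [[0,0,0,0,0,0],[0,0,0,0,0,0],[0,0,0,0,0,0],[0,0,0,0,0,0],[0,0,0,0,0,0]]
  fingers: 1

```text
time_s: 12.0
position: [0.6306, -0.0954, 0.0325]
tcp_rot: [[-0.0, 1.0, -0.0], [1.0, 0.0, 0.0], [0.0, -0.0, -1.0]]
force: [-0.2, 0.1, 0.2]
opening: 0.733
grasp_force: 0.0
```

>>> play_rows:
  moves:
    - [[0,0,-20,0,0,0],[0,0,-40,0,0,0],[0,0,-45,0,0,0],[0,0,-45,0,0,0],[0,0,-45,0,0,0]]

```text
time_s: 12.5
position: [0.6302, -0.0952, 0.2292]
tcp_rot: [[-0.0, 1.0, -0.0], [1.0, 0.0, 0.0], [0.0, -0.0, -1.0]]
force: [1.1, -0.9, -0.2]
opening: 0.995
grasp_force: 0.0
```

```bash
cat > pk.py <<'E'
import numpy as np
g=np.array([.4625,-.3275,.052]); az=np.degrees(np.arctan2(g[1],g[0]))
E
python3 - <<'E'
from h import *;from plan import *;from pk import *
P={n:bot.capture(n) for n in("scene","top","wrist")}
for q in("core_center",):
    for n in P:
        if (r:=bot.pinpoint(P[n],q)): print(n,r[0]["confidence"],atz(P[n],r[0]["centre"],.016))
s=bot.read_state();print(s["time_s"],s["position"],s["opening"])
R=down(az,45)
plan(s["position"],s["tcp_rot"],[([.45,-.25,.27],down(az)),(g-.12*R[:,2]+[0,0,.02],R)])
E
```

```text
scene 0.65 [ 0.6236203  -0.09729689  0.016     ]
wrist 0.88 [ 0.63042283 -0.09559388  0.016     ]
12.8 [ 0.62943679 -0.095006    0.22613524] 0.9998613712937109
[[-9.7, -11.2, -2.7, 0.0, 0.0, 0.137], [-11.1, -9.8, -2.7, 0.0, 0.0, 0.137], [-12.4, -8.2, -2.7, 0.0, 0.0, 0.137], [-13.4, -6.4, -2.7, 0.0, 0.0, 0.137], [-14.1, -4.5, -2.7, 0.0, 0.0, 0.137]]
[[-14.6, -2.6, -2.7, 0.0, 0.0, 0.137], [-14.8, -0.5, -2.7, 0.0, 0.0, 0.136], [-14.8, 1.5, -2.7, 0.0, 0.0, 0.137], [-14.4, 3.5, -2.7, 0.0, 0.0, 0.136], [-13.8, 5.4, -2.7, 0.0, 0.0, 0.137]]
[[-12.9, 7.2, -2.7, 0.0, 0.001, 0.136], [-11.9, 8.9, -2.8, 0.0, 0.0, 0.137], [-10.5, 10.4, -2.8, 0.0, 0.001, 0.136], [-9.0, 11.8, -2.8, 0.0, 0.0, 0.137], [-7.3, 12.9, -2.7, 0.0, 0.001, 0.136]]
[[-5.6, 13.7, -2.8, 0.0, 0.0, 0.137], [-5.0, 9.3, 18.9, 0.0, 0.131, 0.0], [-7.4, 9.4, 18.0, 0.0, 0.131, 0.0], [-9.7, 9.3, 16.9, 0.0, 0.131, 0.0], [-11.8, 9.4, 15.5, 0.0, 0.131, 0.0]]
[[-13.7, 9.3, 13.9, 0.0, 0.131, 0.0], [-15.4, 9.4, 12.0, 0.0, 0.131, 0.0]]
22 end [ 0.3933 -0.2785  0.1568]
```

The core lies in the tray. Next is the blue roll.

>>> play_rows:
  moves:
    - [[-10,-11,-3,0,0,0.137],[-11,-10,-3,0,0,0.137],[-12,-8,-3,0,0,0.137],[-13,-6,-3,0,0,0.137],[-14,-4.5,-3,0,0,0.137]]

```text
time_s: 13.3
position: [0.5738, -0.1432, 0.2401]
tcp_rot: [[0.637, 0.771, -0.005], [0.771, -0.637, 0.002], [-0.001, -0.005, -1.0]]
force: [0.8, -0.6, 0.1]
opening: 1.001
grasp_force: 0.0
```

>>> play_rows:
  moves:
    - [[-14.5,-2.5,-3,0,0,0.137],[-15,-0.5,-3,0,0,0.137],[-15,1.5,-3,0,0,0.137],[-14.5,3.5,-3,0,0,0.137],[-14,5.5,-3,0,0,0.137]]

```text
time_s: 13.8
position: [0.5173, -0.192, 0.2553]
tcp_rot: [[0.981, 0.194, -0.004], [0.194, -0.981, 0.003], [-0.004, -0.003, -1.0]]
force: [-0.4, -0.1, -0.1]
opening: 0.998
grasp_force: 0.0
```

>>> play_rows:
  moves:
    - [[-13,7,-3,0,0,0.137],[-12,9,-3,0,0,0.137],[-10.5,10.5,-3,0,0,0.136],[-9,12,-3,0,0,0.136],[-7.5,13,-3,0,0,0.136]]

```text
time_s: 14.3
position: [0.4607, -0.2404, 0.2704]
tcp_rot: [[0.884, -0.468, -0.004], [-0.468, -0.884, 0.003], [-0.005, -0.001, -1.0]]
force: [1.0, 0.6, -0.2]
opening: 0.995
grasp_force: 0.0
```

>>> play_rows:
  moves:
    - [[-5.5,14,-3,0,0,0.136],[-5,9,19,0,0.131,0],[-7.5,9.5,18,0,0.131,0],[-9.5,9.5,17,0,0.131,0],[-12,9.5,15,0,0.131,0]]

```text
time_s: 14.8
position: [0.4227, -0.2587, 0.2089]
tcp_rot: [[0.743, -0.564, 0.36], [-0.521, -0.825, -0.218], [0.421, -0.025, -0.907]]
force: [1.1, 0.6, 0.2]
opening: 0.996
grasp_force: 0.0
```

>>> play_rows:
  moves:
    - [[-13.5,9.5,14,0,0.131,0],[-15.5,9.5,12,0,0.13,0],[0,0,0,0,0,0],[0,0,0,0,0,0]]

```text
time_s: 15.2
position: [0.4353, -0.2495, 0.2038]
tcp_rot: [[0.722, -0.53, 0.446], [-0.498, -0.844, -0.196], [0.48, -0.08, -0.873]]
force: [-0.3, 0.0, -0.8]
opening: 0.998
grasp_force: 0.0
```

```bash
python3 - <<'E'
from h import *;from plan import *;from pk import *
P={n:bot.capture(n) for n in("scene","top","wrist")}
for q in("roll_blue_center","jar_orange_center","pot_pink_center"):
    D={n:r[0] for n in P if (r:=bot.pinpoint(P[n],q))}
    rs=[ray(P[n],D[n]["centre"]) for n in D]
    print(q,[(n,np.round(D[n]["centre"]),round(D[n]["confidence"],2)) for n in D],tri(rs)if len(rs)>1 else"")
    for n in D: print("   ",n,atz(P[n],D[n]["centre"],.04).round(4))
s=bot.read_state();print(s["time_s"],s["position"],s["tcp_rot"].round(3),s["joint_positions"].round(1))
cv2.imwrite("pics/w4.png",P["wrist"]["image"])
E
```

```text
roll_blue_center [('scene', array([220., 216.]), 0.85), ('top', array([443., 260.]), 0.69), ('wrist', array([392., 249.]), 0.97)] (array([ 0.45898965, -0.33286928,  0.03937462]), [np.float64(0.002558992745360379), np.float64(0.0028285829706123904), np.float64(0.0006042496171465663)])
    scene [ 0.4594 -0.3297  0.04  ]
    top [ 0.4605 -0.3352  0.04  ]
    wrist [ 0.4583 -0.3327  0.04  ]
jar_orange_center [('scene', array([276., 184.]), 0.59), ('top', array([408., 329.]), 0.61)] (array([ 0.32119027, -0.25012822,  0.05715914]), [np.float64(0.002324185155326254), np.float64(0.0023241851553263107)])
    scene [ 0.3002 -0.258   0.04  ]
    top [ 0.3198 -0.2559  0.04  ]
pot_pink_center [('scene', array([250., 236.]), 0.53), ('top', array([398., 251.]), 0.71), ('wrist', array([307., 278.]), 0.75)] (array([ 0.48092881, -0.24581367,  0.02028131]), [np.float64(0.0017596450715493318), np.float64(0.0014572353983621515), np.float64(0.0027952665256146163)])
    scene [ 0.4992 -0.2333  0.04  ]
    top [ 0.4808 -0.2406  0.04  ]
    wrist [ 0.4785 -0.2492  0.04  ]
15.8 [ 0.4359673  -0.24979346  0.20506459] [[ 0.721 -0.529  0.448]
 [-0.497 -0.845 -0.198]
 [ 0.483 -0.08  -0.872]] [-50.1  18.  122.4  44.9  17.9  32.6]
```

View pics/w4.png

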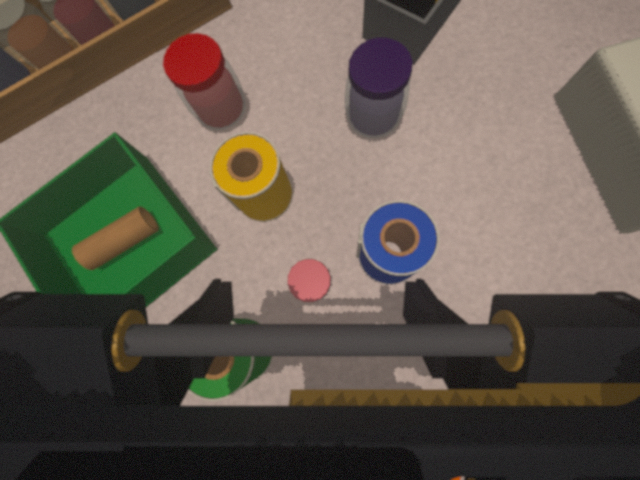

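The wrist view shows the blue roll at (400,240) and the core in the tray at (115,240). The arm stopped at about 30° of outward lean because joint 5 is near its limit. I'll grasp with 20° of lean and lay the roll with 70° the other way, turning the tool half round so the camera stays on the upper side.

```bash
cat > pk.py <<'E'
import numpy as np
g=np.array([.4595,-.3325,.050]); az=np.degrees(np.arctan2(g[1],g[0]))
E
python3 - <<'E'
from h import *;from plan import *;from pk import *
s=bot.read_state();print(az)
R=down(az+180,-20)
plan(s["position"],s["tcp_rot"],[([.45,-.29,.25],down(az)),([.45,-.29,.25],down(az+90)),([.44,-.30,.25],down(az+180)),(g-.12*R[:,2]+[0,0,.01],R)],w=.148)
E
```

```text
-35.889973697618316
[[13.0, 5.7, -6.2, -0.024, -0.126, 0.011], [12.1, 5.8, -7.7, -0.024, -0.126, 0.012], [11.2, 5.8, -9.0, -0.024, -0.126, 0.011], [10.0, 6.0, -10.2, -0.023, -0.125, 0.011], [0.0, 0.0, 0.0, 0.0, 0.0, -0.143]]
[[0.0, 0.0, 0.0, 0.0, 0.0, -0.143], [0.0, 0.0, 0.0, 0.0, 0.0, -0.143], [0.0, 0.0, 0.0, 0.0, 0.0, -0.143], [0.0, 0.0, 0.0, 0.0, 0.0, -0.143], [0.0, 0.0, 0.0, 0.0, 0.0, -0.143]]
[[0.0, 0.0, 0.0, 0.0, 0.0, -0.142], [0.0, 0.0, 0.0, 0.0, 0.0, -0.143], [0.0, 0.0, 0.0, 0.0, 0.0, -0.142], [0.0, 0.0, 0.0, 0.0, 0.0, -0.143], [0.0, 0.0, 0.0, 0.0, 0.0, -0.142]]
[[-1.3, -0.2, 0.0, 0.0, 0.0, -0.143], [-1.2, -0.4, 0.0, 0.0, 0.0, -0.143], [-1.2, -0.6, 0.0, 0.0, 0.0, -0.143], [-1.1, -0.7, 0.0, 0.0, 0.0, -0.143], [-0.9, -0.9, 0.0, 0.0, 0.0, -0.143]]
[[-0.8, -1.0, 0.0, 0.0, 0.0, -0.143], [-0.7, -1.1, 0.0, 0.0, 0.0, -0.143], [-0.5, -1.2, 0.0, 0.0, 0.0, -0.143], [-0.4, -1.2, 0.0, 0.0, 0.0, -0.142], [-0.2, -1.2, 0.0, 0.0, 0.0, -0.143]]
[[0.1, -1.3, 0.0, 0.0, 0.0, -0.142], [2.1, -5.0, 25.7, 0.0, -0.116, 0.0], [5.0, -5.0, 25.4, 0.0, -0.116, 0.0], [7.9, -4.9, 24.6, 0.0, -0.117, 0.0]]
29 end [ 0.4263 -0.3084  0.1727]
```

>>> play_rows:
  moves:
    - [[13,6,-6,-0.024,-0.126,0.011],[12,6,-8,-0.024,-0.126,0.011],[11,6,-9,-0.024,-0.126,0.011],[10,6,-10,-0.024,-0.126,0.011],[0,0,0,0,0,-0.143]]

```text
time_s: 16.3
position: [0.4562, -0.2788, 0.2441]
tcp_rot: [[0.892, -0.432, 0.132], [-0.432, -0.901, -0.033], [0.133, -0.027, -0.991]]
force: [0.2, -0.9, -0.5]
opening: 1.002
grasp_force: 0.0
```

>>> play_rows:
  moves:
    - [[0,0,0,0,0,-0.143],[0,0,0,0,0,-0.143],[0,0,0,0,0,-0.143],[0,0,0,0,0,-0.143],[0,0,0,0,0,-0.143]]

```text
time_s: 16.8
position: [0.4516, -0.2739, 0.2406]
tcp_rot: [[0.957, 0.262, 0.127], [0.267, -0.963, -0.025], [0.115, 0.058, -0.992]]
force: [0.4, -0.5, 0.3]
opening: 0.998
grasp_force: 0.0
```

>>> play_rows:
  moves:
    - [[0,0,0,0,0,-0.143],[0,0,0,0,0,-0.143],[0,0,0,0,0,-0.143],[0,0,0,0,0,-0.143],[0,0,0,0,0,-0.143]]

```text
time_s: 17.3
position: [0.4516, -0.2739, 0.2407]
tcp_rot: [[0.55, 0.825, 0.127], [0.833, -0.552, -0.025], [0.049, 0.12, -0.992]]
force: [0.2, -0.5, 0.1]
opening: 1.001
grasp_force: 0.0
```

>>> play_rows:
  moves:
    - [[0,0,0,0,0,-0.143],[0,0,0,0,0,-0.143],[0,0,0,0,0,-0.143],[0,0,0,0,0,-0.143],[0,0,0,0,0,-0.143]]

```text
time_s: 17.8
position: [0.4516, -0.2739, 0.2406]
tcp_rot: [[-0.125, 0.984, 0.127], [0.991, 0.13, -0.025], [-0.041, 0.122, -0.992]]
force: [0.4, 0.6, -0.4]
opening: 1.001
grasp_force: 0.0
```

>>> play_rows:
  moves:
    - [[0,0,0,0,0,-0.143],[0,0,0,0,0,-0.143],[0,0,0,0,0,-0.143],[0,0,0,0,0,-0.143],[0,0,0,0,0,-0.143]]

```text
time_s: 18.3
position: [0.4516, -0.2739, 0.2407]
tcp_rot: [[-0.74, 0.661, 0.127], [0.664, 0.748, -0.025], [-0.111, 0.065, -0.992]]
force: [0.5, -0.2, 0.0]
opening: 1.003
grasp_force: 0.0
```

```bash
python3 - <<'E'
from h import *;from plan import *;from pk import *
w=bot.capture("wrist");r=bot.pinpoint(w,"roll_blue_center");print([(atz(w,x["centre"],.04),x["confidence"]) for x in r])
s=bot.read_state();print(s["position"],s["tcp_rot"].round(3),s["joint_positions"].round(1))
R=down(az+180,-20)
plan(s["position"],s["tcp_rot"],[(g-.12*R[:,2]+[0,0,.01],R)],v=30)
plan(g-.12*R[:,2]+[0,0,.01],R,[(g+.005*R[:,2],R)],v=26)
E
```

```text
[(array([ 0.46118799, -0.33395131,  0.04      ]), 0.55)]
[ 0.45160319 -0.2739511   0.24068833] [[-0.736  0.665  0.127]
 [ 0.668  0.744 -0.026]
 [-0.111  0.066 -0.992]] [-45.7  20.  100.5   5.2  53.5 -96.6]
[[1.1, -15.7, 21.7, 0.014, -0.078, -0.039], [3.3, -15.3, 21.7, 0.013, -0.078, -0.038], [5.6, -14.8, 21.6, 0.014, -0.078, -0.039]]
3 end [ 0.4262 -0.3085  0.1727]
[[0.6, 0.0, 22.4, 0.0, 0.0, 0.0], [0.6, 0.0, 22.4, 0.0, 0.0, 0.0], [0.6, 0.0, 22.4, 0.0, 0.0, 0.0], [0.5, 0.0, 22.4, 0.0, 0.0, 0.0], [0.6, 0.0, 22.4, 0.0, 0.0, 0.0]]
[[0.5, 0.0, 22.4, 0.0, 0.0, 0.0]]
6 end [ 0.4609 -0.3335  0.0453]
```

>>> play_rows:
  moves:
    - [[1,-16,22,0.014,-0.078,-0.039],[3.5,-15,22,0.014,-0.078,-0.039],[5.5,-15,21,0.014,-0.078,-0.039],[0,0,0,0,0,0],[0,0,0,0,0,0]]

```text
time_s: 18.9
position: [0.4262, -0.3087, 0.1728]
tcp_rot: [[-0.76, 0.588, 0.276], [0.553, 0.809, -0.2], [-0.341, 0.0, -0.94]]
force: [0.9, -0.1, 0.4]
opening: 1.006
grasp_force: 0.0
```

```bash
python3 - <<'E'
from h import *;from plan import *;from pk import *
w=bot.capture("wrist");t=bot.capture("top")
for x in(w,t):
    for r in bot.pinpoint(x,"roll_blue_center")[:1]: print(atz(x,r["centre"],.04),r["confidence"])
s=bot.read_state();print(s["position"],s["tcp_rot"].round(3),s["joint_positions"].round(1))
R=down(az+180,-20)
plan(s["position"],s["tcp_rot"],[(g+.005*R[:,2],R)],v=26)
E
```

```text
[ 0.31987908 -0.25387596  0.04      ] 0.67
[ 0.42778549 -0.3097759   0.17432919] [[-0.761  0.585  0.279]
 [ 0.549  0.811 -0.204]
 [-0.346 -0.002 -0.938]] [ -50.9   23.3  114.3   12.8   23.3 -116.1]
[[1.1, 0.1, 22.5, 0.0, 0.001, 0.0], [1.0, 0.1, 22.5, 0.0, 0.001, 0.0], [1.0, 0.1, 22.5, 0.0, 0.0, 0.0], [1.0, 0.0, 22.6, -0.001, 0.001, 0.001], [1.0, 0.0, 22.5, 0.0, 0.0, 0.0]]
[[1.0, 0.1, 22.6, -0.001, 0.001, 0.001]]
6 end [ 0.4609 -0.3335  0.0453]
```

>>> play_rows:
  moves:
    - [[1,0,22.5,0,0,0],[1,0,22.5,0,0,0],[1,0,22.5,0,0,0],[1,0,22.5,0,0,0]]

```text
time_s: 19.5
position: [0.4497, -0.3256, 0.0872]
tcp_rot: [[-0.761, 0.585, 0.279], [0.549, 0.811, -0.203], [-0.345, -0.002, -0.939]]
force: [-0.6, 0.7, 0.4]
opening: 1.002
grasp_force: 0.0
```

>>> play_rows:
  moves:
    - [[1,0,22.5,0,0,0],[1,0,22.5,0,0,0],[0,0,0,0,0,0],[0,0,0,0,0,0]]

```text
time_s: 19.9
position: [0.4598, -0.3328, 0.0444]
tcp_rot: [[-0.762, 0.585, 0.278], [0.549, 0.811, -0.202], [-0.343, -0.001, -0.939]]
force: [-0.5, -0.5, 0.4]
opening: 1.003
grasp_force: 0.0
```

>>> play_rows:
  moves:
    - [[0,0,0,0,0,0],[0,0,0,0,0,0],[0,0,0,0,0,0],[0,0,0,0,0,0],[0,0,0,0,0,0]]
  fingers: -1

```text
time_s: 20.4
position: [0.4592, -0.3331, 0.0449]
tcp_rot: [[-0.762, 0.586, 0.278], [0.549, 0.811, -0.203], [-0.344, -0.002, -0.939]]
force: [-2.0, 0.7, 5.1]
opening: 0.749
grasp_force: 30.0
```

```bash
python3 - <<'E'
from h import *
t=bot.capture("top");w=bot.capture("scene")
for x in(w,t):
    for r in bot.pinpoint(x,"roll_blue_center")[:1]: print(atz(x,r["centre"],.04),r["confidence"])
s=bot.read_state();print(s["position"],s["tcp_rot"].round(3),s["joint_positions"].round(1),s["grasp_force"],s["opening"],s["force"],s["moment"])
E
```

```text
[ 0.45570534 -0.32927142  0.04      ] 0.94
[ 0.45921121 -0.33306547  0.04488862] [[-0.762  0.586  0.278]
 [ 0.549  0.811 -0.203]
 [-0.344 -0.002 -0.939]] [ -49.7   40.6  113.2   35.     8.  -137.8] 29.98185955863846 0.7468702509820878 [-1.04041453  0.72288566  6.34965009] [-0.02544597  0.02297926 -0.05950995]
```

The roll is gripped (65 mm opening). I'll lift it, swing to the open area around (0.44, 0.01), and lay it down with the tool leaned the other way.

```bash
python3 - <<'E'
from h import *;from plan import *
s=bot.read_state();p=s["position"]
L=down(180,55);e=np.array([.44,.01,.044])+.005*L[:,2]
plan(p,s["tcp_rot"],[(p+[0,0,.10],s["tcp_rot"]),([.46,-.31,.20],down(144)),([.45,-.1,.23],down(165)),([.44,.01,.20],down(180))],v=35)
print();plan([.44,.01,.20],down(180),[(e+[0,0,.10],L),(e,L)],v=30)
E
```

```text
[[-11.5, -0.1, -31.3, 0.0, 0.0, 0.0], [-11.5, -0.1, -31.3, 0.0, 0.0, 0.0], [-11.4, 0.0, -31.3, 0.0, 0.0, 0.0], [-2.3, 6.3, -18.7, -0.001, 0.117, 0.001], [-0.1, 6.4, -18.9, 0.0, 0.117, 0.001]]
[[2.1, 6.3, -18.8, -0.001, 0.117, 0.001], [18.8, 23.4, -4.3, 0.0, 0.0, -0.052], [17.5, 24.4, -4.3, 0.0, 0.0, -0.052], [16.3, 25.3, -4.3, 0.0, 0.0, -0.052], [14.9, 26.1, -4.3, 0.0, 0.0, -0.053]]
[[13.5, 26.8, -4.3, 0.0, 0.0, -0.052], [12.1, 27.5, -4.2, 0.0, 0.0, -0.053], [10.6, 28.1, -4.3, 0.0, 0.0, -0.052], [9.5, 25.9, 7.5, 0.0, 0.0, -0.066], [7.8, 26.5, 7.5, 0.0, 0.0, -0.065]]
[[6.1, 26.9, 7.5, 0.0, 0.0, -0.066], [4.3, 27.3, 7.5, 0.0, 0.0, -0.065]]
17 end [0.44 0.01 0.2 ]

[[0.6, 0.0, 8.4, 0.0, 0.137, 0.0], [-0.6, 0.0, 8.4, 0.0, 0.137, 0.0], [-1.7, 0.0, 8.3, 0.0, 0.137, 0.0], [-2.8, 0.0, 7.9, 0.0, 0.137, 0.0], [-3.9, 0.0, 7.5, 0.0, 0.137, 0.0]]
[[-4.9, 0.0, 6.9, 0.0, 0.137, 0.0], [-5.7, 0.0, 6.1, 0.0, 0.138, 0.0], [-20.5, 0.0, 14.3, 0.0, 0.0, 0.0], [-20.5, 0.0, 14.4, 0.0, 0.0, 0.0], [-20.5, 0.0, 14.3, 0.0, 0.0, 0.0]]
[[-20.5, 0.0, 14.4, 0.0, 0.0, 0.0]]
11 end [0.4359 0.01   0.0411]
```

>>> play_rows:
  moves:
    - [[-11.5,0,-31,0,0,0],[-11.5,0,-31,0,0,0],[-11.5,0,-31,0,0,0],[-2.5,6.5,-19,0,0.117,0],[0,6.5,-19,0,0.117,0]]

```text
time_s: 21.1
position: [0.4585, -0.3161, 0.1805]
tcp_rot: [[-0.805, 0.586, 0.087], [0.583, 0.81, -0.066], [-0.11, -0.002, -0.994]]
force: [0.6, -0.0, -4.0]
opening: 0.748
grasp_force: 30.0
```

>>> play_rows:
  moves:
    - [[2,6.5,-19,0,0.117,0],[19,23,-4,0,0,-0.052],[17.5,24,-4,0,0,-0.052],[16,25,-4,0,0,-0.052],[15,26,-4,0,0,-0.052]]

```text
time_s: 21.6
position: [0.4531, -0.1889, 0.2134]
tcp_rot: [[-0.915, 0.404, -0.003], [0.404, 0.915, 0.001], [0.003, -0.001, -1.0]]
force: [0.6, -0.5, -2.8]
opening: 0.748
grasp_force: 30.0
```

>>> play_rows:
  moves:
    - [[13.5,27,-4,0,0,-0.052],[12,27.5,-4,0,0,-0.052],[10.5,28,-4,0,0,-0.052],[9.5,26,7.5,0,0,-0.065],[8,26.5,7.5,0,0,-0.065]]

```text
time_s: 22.1
position: [0.444, -0.044, 0.2106]
tcp_rot: [[-0.992, 0.128, -0.002], [0.128, 0.992, -0.001], [0.002, -0.001, -1.0]]
force: [0.6, -0.0, -2.8]
opening: 0.745
grasp_force: 30.0
```

>>> play_rows:
  moves:
    - [[6,27,7.5,0,0,-0.065],[4.5,27,7.5,0,0,-0.065],[0,0,0,0,0,0],[0,0,0,0,0,0]]

```text
time_s: 22.5
position: [0.439, 0.0099, 0.1955]
tcp_rot: [[-1.0, -0.0, -0.002], [-0.0, 1.0, -0.001], [0.002, -0.001, -1.0]]
force: [-0.2, -0.3, -2.7]
opening: 0.745
grasp_force: 30.0
```

```bash
python3 - <<'E'
from h import *;from plan import *
s=bot.read_state();print(s["time_s"],s["position"],s["tcp_rot"].round(3),s["joint_positions"].round(1),s["grasp_force"])
L=down(180,55);e=np.array([.44,.01,.044])+.005*L[:,2]
plan(s["position"],s["tcp_rot"],[(e+[0,0,.10],L)],v=30)
E
```

```text
22.5 [0.43898065 0.00986496 0.19546926] [[-1.    -0.    -0.002]
 [-0.     1.    -0.001]
 [ 0.002 -0.001 -1.   ]] [-1.330e+01  1.990e+01  1.103e+02 -1.000e-01  4.990e+01 -1.032e+02] 30.002715362552408
[[0.4, 0.0, 7.8, 0.0, 0.137, 0.0], [-0.6, 0.0, 7.7, 0.0, 0.137, 0.0], [-1.7, 0.0, 7.6, 0.0, 0.137, 0.0], [-2.7, 0.0, 7.3, 0.0, 0.137, 0.0], [-3.7, 0.1, 6.8, 0.0, 0.136, 0.0]]
[[-4.6, 0.0, 6.3, 0.0, 0.137, 0.0], [-5.4, 0.1, 5.6, -0.001, 0.136, -0.001]]
7 end [0.4359 0.01   0.1411]
```

>>> play_rows:
  moves:
    - [[0,0,8,0,0.137,0],[-0.5,0,8,0,0.137,0],[-1.5,0,8,0,0.137,0],[-2.5,0,7,0,0.137,0],[-3.5,0,7,0,0.137,0]]

```text
time_s: 23.0
position: [0.4392, 0.0079, 0.1564]
tcp_rot: [[-0.774, 0.003, -0.634], [0.004, 1.0, 0.001], [0.634, -0.002, -0.774]]
force: [0.0, 0.7, -2.7]
opening: 0.749
grasp_force: 30.0
```

>>> play_rows:
  moves:
    - [[-4.5,0,6,0,0.137,0],[-5.5,0,5.5,0,0.137,0],[0,0,0,0,0,0],[0,0,0,0,0,0]]

```text
time_s: 23.4
position: [0.4368, 0.0086, 0.1402]
tcp_rot: [[-0.575, 0.002, -0.818], [0.002, 1.0, 0.002], [0.818, -0.001, -0.575]]
force: [-0.1, -0.6, -2.6]
opening: 0.744
grasp_force: 30.0
```

>>> play_rows:
  moves:
    - [[-20.5,0,14.5,0,0,0],[-20.5,0,14.5,0,0,0],[-20.5,0,14.5,0,0,0],[-8,0,6,0,0,0],[0,0,0,0,0,0]]

```text
time_s: 23.9
position: [0.4358, 0.0091, 0.0571]
tcp_rot: [[-0.575, 0.002, -0.818], [0.002, 1.0, 0.001], [0.818, -0.001, -0.575]]
force: [0.3, 0.0, -2.7]
opening: 0.752
grasp_force: 30.0
```

```bash
python3 - <<'E'
from h import *
s=bot.read_state();print(s["time_s"],s["position"],s["tcp_rot"].round(3),s["joint_positions"].round(1),s["force"])
p=bot.capture("scene")
im=cv2.resize(p["image"][120:360,230:550],None,fx=2,fy=2,interpolation=cv2.INTER_CUBIC);cv2.imwrite("pics/s2.png",im)
E
```

```text
23.9 [0.43580017 0.00906911 0.05708403] [[-0.575  0.002 -0.818]
 [ 0.002  1.     0.001]
 [ 0.818 -0.001 -0.575]] [ -8.7  57.   81.8  -7.1  95.7 -95.7] [ 0.26226295  0.01679032 -2.74233739]
```

View pics/s2.png

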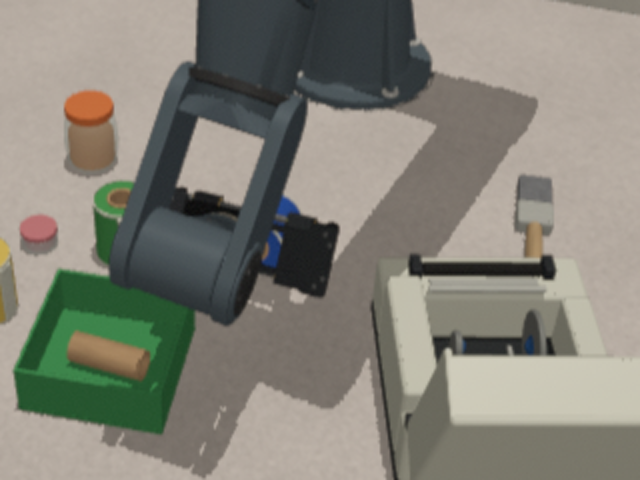

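The roll is held at about (275,235), behind the wrist and clear of the tray and the green roll. I'll lower it to contact.

>>> play_rows:
  moves:
    - [[-5,0,3.5,0,0,0],[-5,0,3.5,0,0,0],[-2.5,0,1.5,0,0,0],[0,0,0,0,0,0]]

```text
time_s: 24.35
position: [0.4365, 0.0092, 0.0429]
tcp_rot: [[-0.572, 0.001, -0.82], [0.002, 1.0, 0.0], [0.82, -0.001, -0.572]]
force: [4.2, -0.1, 6.8]
opening: 0.747
grasp_force: 30.0
```

>>> play_rows:
  moves:
    - [[-2,0,1.5,0,0,0],[0,0,0,0,0,0]]

```text
time_s: 24.55
position: [0.4369, 0.0092, 0.0422]
tcp_rot: [[-0.571, 0.001, -0.821], [0.002, 1.0, 0.0], [0.821, -0.001, -0.571]]
force: [6.1, -0.1, 14.1]
opening: 0.75
grasp_force: 30.0
```

>>> play_rows:
  moves:
    - [[-1.5,0,1,0,0,0],[0,0,0,0,0,0]]

```text
time_s: 24.75
position: [0.4376, 0.0091, 0.0414]
tcp_rot: [[-0.572, 0.002, -0.821], [0.002, 1.0, 0.0], [0.821, -0.002, -0.572]]
force: [9.5, -0.2, 18.7]
opening: 0.749
grasp_force: 30.0
```

>>> play_rows:
  moves:
    - [[1,0,-1,0,0,0],[0,0,0,0,0,0],[0,0,0,0,0,0],[0,0,0,0,0,0],[0,0,0,0,0,0]]
  fingers: 1

```text
time_s: 25.25
position: [0.4358, 0.0094, 0.0377]
tcp_rot: [[-0.572, 0.001, -0.82], [0.001, 1.0, 0.001], [0.82, -0.0, -0.572]]
force: [-0.3, 0.1, -0.0]
opening: 0.991
grasp_force: 0.0
```

>>> play_rows:
  moves:
    - [[0,0,-10,0,0,0],[0,0,-20,0,0,0],[0,0,-30,0,0,0],[0,0,-30,0,0,0],[0,0,-30,0,0,0]]

```text
time_s: 25.75
position: [0.5358, 0.0093, 0.1079]
tcp_rot: [[-0.574, 0.001, -0.819], [0.001, 1.0, 0.001], [0.819, -0.001, -0.574]]
force: [0.5, -0.1, -0.1]
opening: 1.002
grasp_force: 0.0
```

```bash
python3 - <<'E'
from h import *;from plan import *
s=bot.read_state();print(s["time_s"],s["position"],s["opening"],s["joint_positions"].round(1))
plan(s["position"],s["tcp_rot"],[([.45,0,.25],down(180))])
p=bot.capture("wrist")
for r in bot.silhouettes(p,"roll_blue_center")[:2]: print(r["confidence"],r["centre"],atz(p,r["centre"],.032),r["pixels"].sum())
E
```

```text
25.75 [0.53578476 0.00933703 0.10785597] 1.0020831615823884 [ -7.6  58.2  64.7  -6.6 111.7 -96.8]
[[23.7, -1.4, -1.6, 0.0, -0.137, 0.0], [23.2, -1.4, -4.8, 0.0, -0.137, 0.0], [22.3, -1.3, -8.0, 0.0, -0.137, 0.0], [21.1, -1.4, -10.9, 0.0, -0.137, 0.0], [19.4, -1.3, -13.7, 0.0, -0.137, 0.0]]
[[17.3, -1.4, -16.2, 0.0, -0.137, -0.001], [14.9, -1.3, -18.4, 0.0, -0.138, 0.0]]
7 end [ 0.45 -0.    0.25]
0.88 [312.2, 252.8] [0.44570189 0.00379883 0.032     ] 9557
```

>>> play_rows:
  moves:
    - [[20,0,-18,0,-0.137,0],[20,0,-18,0,-0.137,0],[18,0,-20,0,-0.137,0],[16,0,-20,0,-0.137,0],[14,0,-20,0,-0.137,0]]

```text
time_s: 26.35
position: [0.5275, 0.0094, 0.2374]
tcp_rot: [[-0.964, 0.001, -0.267], [0.001, 1.0, -0.0], [0.267, -0.001, -0.964]]
force: [0.5, -0.8, 0.8]
opening: 1.001
grasp_force: 0.0
```

>>> play_rows:
  moves:
    - [[0,0,-20,0,-0.137,0],[0,0,-20,0,-0.137,0],[0,0,0,0,0,0],[0,0,0,0,0,0]]

```text
time_s: 26.75
position: [0.5352, 0.0095, 0.2755]
tcp_rot: [[-1.0, 0.001, -0.003], [0.001, 1.0, -0.001], [0.003, -0.001, -1.0]]
force: [0.6, 0.7, 0.2]
opening: 1.004
grasp_force: 0.0
```

```bash
python3 - <<'E'
from h import *
s=bot.read_state();print(s["time_s"],s["position"],s["tcp_rot"].round(3))
p=bot.capture("wrist")
r=bot.silhouettes(p,"roll_blue_center")[0];m=r["pixels"];print(r["confidence"],r["centre"],m.sum())
im=p["image"].copy();im[cv2.morphologyEx(m.astype(np.uint8),cv2.MORPH_GRADIENT,np.ones((3,3)))>0]=(0,0,255);cv2.imwrite("pics/w5.png",im)
print(cv2.minAreaRect(np.argwhere(m)[:,::-1].astype(np.float32)))
print(bot.pinpoint(p,"roll_blue_center")[:1])
t=bot.capture("top");P=bot.capture("scene")
rs=[ray(x,bot.pinpoint(x,"roll_blue_center")[0]["centre"]) for x in(p,P)];print(tri(rs))
E
```

```text
26.75 [0.53517512 0.00948039 0.27546028] [[-1.     0.001 -0.003]
 [ 0.001  1.    -0.001]
 [ 0.003 -0.001 -1.   ]]
0.92 [313.4, 120.8] 5450
((312.9273376464844, 119.17414855957031), (87.48854064941406, 66.0615005493164), 88.21009063720703)
[{'centre': [311.8, 124.9], 'confidence': 0.83}]
(array([0.44270575, 0.00752542, 0.04518539]), [np.float64(0.005325787941364115), np.float64(0.005325787941364085)])
```

View pics/w5.png

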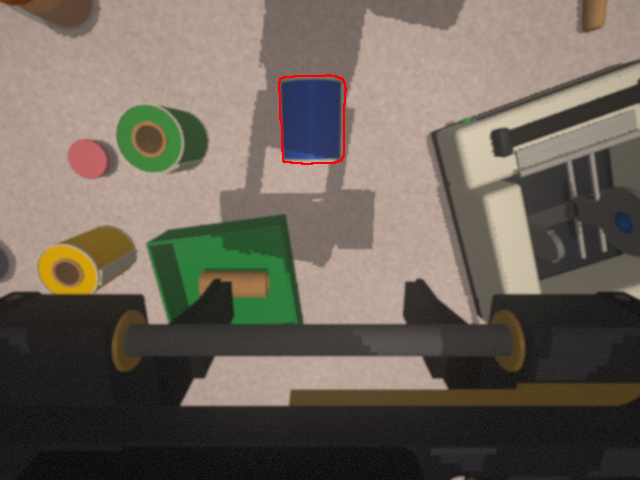

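The blue roll lies flat on its side at (313,120), its axis nearly along world x.

```bash
python3 - <<'E'
from h import *;from plan import *
p=bot.capture("wrist")
m=bot.silhouettes(p,"roll_blue_center")[0]["pixels"]
v,u=np.nonzero(m);vs=np.arange(v.min()+8,v.max()-8)
L=np.array([u[v==k].min() for k in vs]);Rr=np.array([u[v==k].max() for k in vs])
kl=np.polyfit(vs,(L+Rr)/2,1)
for z in(.032,.062):
    a=atz(p,(np.polyval(kl,v.min()),v.min()),z);b=atz(p,(np.polyval(kl,v.max()),v.max()),z)
    print(z,a.round(4),b.round(4),((a+b)/2).round(4),"len",np.linalg.norm(a-b).round(4),"yaw",np.degrees(np.arctan2(a[1]-b[1],a[0]-b[0])).round(2))
l=atz(p,(L.mean(),vs.mean()),.032);r=atz(p,(Rr.mean(),vs.mean()),.032);print("width",np.linalg.norm(l-r),(l+r)/2)
E
```

```text
0.032 [0.3947 0.0026 0.032 ] [0.4825 0.003  0.032 ] [0.4386 0.0028 0.032 ] len 0.0878 yaw -179.77
0.062 [0.3997 0.0031 0.062 ] [0.4807 0.0034 0.062 ] [0.4402 0.0032 0.062 ] len 0.0811 yaw -179.77
width 0.06585598132479989 [0.43660376 0.00277498 0.032     ]
```

```bash
python3 - <<'E'
from h import *;from plan import *
s=bot.read_state()
plan(s["position"],s["tcp_rot"],[([.44,.003,.12],down(180)),([.44,.003,.027],down(180))],v=36)
E
```

```text
[[16.0, -1.1, 25.8, 0.0, 0.0, 0.0], [16.0, -1.1, 25.9, 0.0, -0.001, 0.0], [16.0, -1.1, 25.8, 0.0, 0.0, 0.0], [16.1, -1.0, 25.8, 0.0, -0.001, 0.0], [16.1, -1.1, 25.8, 0.0, 0.0, 0.0]]
[[16.0, -1.0, 25.9, 0.0, -0.001, -0.001], [0.0, 0.0, 31.0, 0.0, 0.0, 0.0], [0.0, 0.0, 31.0, 0.0, 0.0, 0.0], [0.0, 0.0, 31.0, 0.0, 0.0, 0.0]]
9 end [0.44  0.003 0.027]
```

>>> play_rows:
  moves:
    - [[16,-1,26,0,0,0],[16,-1,26,0,0,0],[16,-1,26,0,0,0],[16,-1,26,0,0,0],[16,-1,26,0,-0.002,0]]

```text
time_s: 27.7
position: [0.456, 0.0043, 0.1449]
tcp_rot: [[-1.0, 0.001, 0.002], [0.001, 1.0, -0.001], [-0.002, -0.001, -1.0]]
force: [0.4, 0.4, -0.2]
opening: 1.0
grasp_force: 0.0
```

>>> play_rows:
  moves:
    - [[16,-1.5,25,0,0,0],[0,0,0,0,0,0],[0,0,30,0,0,0],[0,0,30,0,0,0],[0,0,30,0,0,0]]

```text
time_s: 28.2
position: [0.4433, 0.0022, 0.0308]
tcp_rot: [[-1.0, 0.001, 0.006], [0.001, 1.0, -0.002], [-0.006, -0.002, -1.0]]
force: [-0.3, -0.2, 0.9]
opening: 0.998
grasp_force: 0.0
```

>>> play_rows:
  moves:
    - [[0,0,3,0,0,0],[0,0,0,0,0,0],[0,0,0,0,0,0]]

```text
time_s: 28.5
position: [0.4418, 0.0026, 0.029]
tcp_rot: [[-1.0, 0.001, 0.004], [0.001, 1.0, -0.001], [-0.004, -0.001, -1.0]]
force: [1.1, 0.8, 0.4]
opening: 1.0
grasp_force: 0.0
```

>>> play_rows:
  moves:
    - [[0,0,0,0,0,0],[0,0,0,0,0,0],[0,0,0,0,0,0],[0,0,0,0,0,0],[0,0,0,0,0,0]]
  fingers: -1

```text
time_s: 29.0
position: [0.4405, 0.0028, 0.0283]
tcp_rot: [[-1.0, 0.001, 0.002], [0.001, 1.0, -0.001], [-0.002, -0.001, -1.0]]
force: [-0.3, 0.3, 6.3]
opening: 0.729
grasp_force: 30.0
```

```bash
python3 - <<'E'
from h import *;from plan import *
s=bot.read_state();p=s["position"];print(s["time_s"],p,s["opening"],s["grasp_force"],s["force"],s["joint_positions"].round(1),s["tcp_rot"].round(3))
# seat & pre-insert
seat=np.array([.5465,.2815,.088]);y=np.array([np.cos(np.radians(109.8)),np.sin(np.radians(109.8)),0])
pre=seat-.0135*y; pre[2]=.24
plan(p,s["tcp_rot"],[([.44,.003,.24],down(180)),([.49,.10,.25],down(150)),(pre,down(109.8))],v=36,w=.13)
E
```

```text
29.0 [0.44053672 0.00280444 0.02826354] 0.7286625647652625 29.987010885961354 [-0.29199498  0.34379822  6.25654979] [-1.420e+01  4.000e+01  1.170e+02 -1.000e-01  2.290e+01 -1.041e+02] [[-1.     0.001  0.002]
 [ 0.001  1.    -0.001]
 [-0.002 -0.001 -1.   ]]
[[0.0, 0.0, -35.3, 0.0, 0.0, 0.0], [0.0, 0.0, -35.3, 0.0, 0.0, 0.0], [0.0, 0.0, -35.3, 0.0, 0.0, 0.0], [0.0, 0.0, -35.3, 0.0, 0.001, 0.0], [0.1, 0.0, -35.3, 0.0, 0.0, -0.001]]
[[0.1, 0.0, -35.2, -0.001, 0.001, 0.0], [-10.0, 19.4, -2.0, 0.0, 0.0, 0.105], [-7.9, 20.3, -2.0, 0.0, 0.0, 0.105], [-5.7, 21.1, -2.0, 0.0, 0.0, 0.104], [-3.5, 21.5, -2.0, 0.0, 0.0, 0.105]]
[[-1.3, 21.9, -2.0, 0.0, 0.0, 0.104], [5.2, 29.4, 1.7, 0.0, 0.0, 0.117], [8.6, 28.6, 1.7, 0.0, 0.0, 0.117], [11.9, 27.4, 1.6, 0.0, 0.0, 0.117], [15.1, 25.9, 1.7, 0.0, 0.0, 0.117]]
[[18.0, 23.9, 1.6, 0.0, 0.0, 0.117], [20.7, 21.7, 1.7, 0.0, 0.0, 0.117]]
17 end [0.5511 0.2688 0.24  ]
```

>>> play_rows:
  moves:
    - [[0,0,-35,0,0,0],[0,0,-35,0,0,0],[0,0,-35,0,0,0],[0,0,-35,0,0,0],[0,0,-35,0,0,0]]

```text
time_s: 29.5
position: [0.439, 0.0032, 0.2037]
tcp_rot: [[-1.0, 0.001, -0.001], [0.001, 1.0, -0.0], [0.001, -0.0, -1.0]]
force: [0.5, -0.0, -3.3]
opening: 0.733
grasp_force: 30.0
```

>>> play_rows:
  moves:
    - [[0,0,-35,0,0,0],[-10,19.5,-2,0,0,0.105],[-8,20.5,-2,0,0,0.105],[-5.5,21,-2,0,0,0.105],[-3.5,21.5,-2,0,0,0.105]]

```text
time_s: 30.0
position: [0.4792, 0.0815, 0.2452]
tcp_rot: [[-0.911, 0.413, -0.001], [0.413, 0.911, -0.001], [0.001, -0.001, -1.0]]
force: [0.4, -0.9, -3.4]
opening: 0.73
grasp_force: 30.0
```

>>> play_rows:
  moves:
    - [[-1,22,-2,0,0,0.105],[5,29.5,1.5,0,0,0.117],[8.5,28.5,1.5,0,0,0.117],[12,27.5,1.5,0,0,0.117],[15,26,1.5,0,0,0.117]]

```text
time_s: 30.5
position: [0.5304, 0.2136, 0.2404]
tcp_rot: [[-0.541, 0.841, -0.002], [0.841, 0.541, -0.001], [-0.0, -0.003, -1.0]]
force: [0.3, -0.2, -2.8]
opening: 0.73
grasp_force: 30.0
```

>>> play_rows:
  moves:
    - [[18,24,1.5,0,0,0.117],[20,21.5,1.5,0,0,0.117],[0,0,0,0,0,0],[0,0,0,0,0,0]]

```text
time_s: 30.9
position: [0.5508, 0.2683, 0.2372]
tcp_rot: [[-0.338, 0.941, -0.002], [0.941, 0.338, -0.002], [-0.001, -0.003, -1.0]]
force: [-0.4, -0.9, -2.8]
opening: 0.728
grasp_force: 30.0
```

```bash
python3 - <<'E'
from h import *;from plan import *
p=bot.capture("wrist");sc=bot.capture("scene")
s=bot.read_state();print(s["time_s"],s["position"],s["force"],s["moment"],s["opening"],s["joint_positions"].round(1),np.degrees(np.arctan2(s["tcp_rot"][1,0],s["tcp_rot"][0,0])))
cv2.imwrite("pics/w6.png",np.hstack([p["image"][60:420,120:520],cv2.resize(sc["image"][150:350,400:622],(400,360))]))
seat=np.array([.5465,.2815,.088]);y=np.array([np.cos(np.radians(109.8)),np.sin(np.radians(109.8)),0])
pre=seat-.014*y; pre[2]=.155
plan(s["position"],s["tcp_rot"],[(pre,down(109.8))],v=36,w=.13)
for q in("guide_top","roll_blue_center"):
    rs=[ray(x,r[0]["centre"]) for x in(p,sc) if (r:=bot.pinpoint(x,q))]
    print(q,tri(rs) if len(rs)>1 else len(rs))
    if len(rs)>1: print("rel seat along y",(tri(rs)[0]-seat)@y)
E
```

```text
31.0 [0.55090611 0.26739433 0.2377812 ] [ 0.7441955   0.46154473 -2.68910805] [ 0.01402433 -0.08891272 -0.01153916] 0.7359657665950406 [15.5 29.2 83.8 -0.1 67.1 -4.1] 109.66119044990126
[[0.3, 0.3, 27.6, -0.001, 0.0, -0.001], [0.3, 0.2, 27.6, -0.001, 0.001, -0.001], [0.2, 0.2, 27.6, 0.0, 0.0, 0.0]]
3 end [0.5512 0.2683 0.155 ]
guide_top (array([0.53699044, 0.30964336, 0.12406213]), [np.float64(0.000472853145455526), np.float64(0.00047285314545545364)])
rel seat along y 0.029700797185808845
roll_blue_center 1
```

View pics/w6.png

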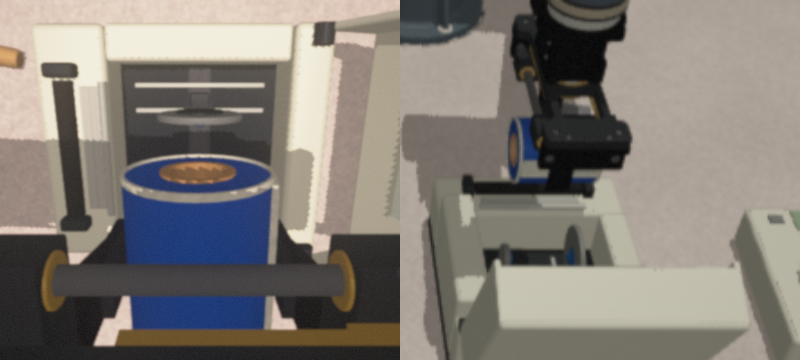

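The wrist view shows the roll at (200,240), aligned with the bay, with the guide plate at (200,115) ahead of it. I'll lower it to the right of the plate, then push left.

>>> play_rows:
  moves:
    - [[0.5,0.5,25,0,0,-0.002],[0.5,0,25,0,0,0],[0,0,25,0,0,0],[0,0,12,0,0,0],[0,0,8,0,0,0]]

```text
time_s: 31.7
position: [0.552, 0.2689, 0.1428]
tcp_rot: [[-0.337, 0.941, -0.0], [0.941, 0.337, -0.001], [-0.001, -0.001, -1.0]]
force: [-0.6, -0.0, -2.0]
opening: 0.729
grasp_force: 30.0
```

>>> play_rows:
  moves:
    - [[0,0,7,0,0,0],[0,0,0,0,0,0],[0,0,0,0,0,0]]

```text
time_s: 32.0
position: [0.5528, 0.2695, 0.1374]
tcp_rot: [[-0.338, 0.941, 0.002], [0.941, 0.338, -0.0], [-0.001, 0.002, -1.0]]
force: [0.2, 1.3, -3.7]
opening: 0.731
grasp_force: 30.0
```

```bash
cat > st.py <<'E'
from h import *
s=bot.read_state();seat=np.array([.5465,.2815,.088]);a=np.radians(109.8);y=np.array([np.cos(a),np.sin(a),0]);x=np.array([y[1],-y[0],0])
d=s["position"]-seat
print(s["time_s"],"roll rel y %.1f x %.1f z %.1f"%(d@y*1e3,d@x*1e3,s["position"][2]*1e3+3.7),"F y %.1f x %.1f z %.1f"%(s["force"]@y,s["force"]@x,s["force"][2]),s["opening"],s["tcp_rot"][2].round(3))
def look():
    P=[bot.capture(n) for n in("scene","wrist")]
    for q in("guide_top","roll_blue_center"):
        rs=[ray(p,r[0]["centre"]) for p in P if (r:=bot.pinpoint(p,q)) and r[0]["confidence"]>.4]
        if len(rs)>1:
            X,e=tri(rs);print(q,"y %.1f x %.1f z %.1f"%((X-seat)@y*1e3,(X-seat)@x*1e3,X[2]*1e3),np.round(e,4))
    return P
E
python3 -c "
from st import *;look()"
```

```text
32.0 roll rel y -13.4 x 1.9 z 141.1 F y 1.1 x 0.7 z -3.7 0.7307527013870226 [-0.001  0.002 -1.   ]
guide_top y 12.7 x -4.8 z 85.1 [0.0102 0.0102]
roll_blue_center y 5.2 x 47.0 z 176.2 [0.0249 0.0249]
```

>>> play_rows:
  moves:
    - [[0,-1.5,3,0,0,0],[4,0,0,0,0,0],[4,0,0,0,0,0],[4,0,0,0,0,0],[4,0,0,0,0,0]]

```text
time_s: 32.8
position: [0.5451, 0.2833, 0.1334]
tcp_rot: [[-0.338, 0.941, 0.0], [0.941, 0.338, -0.003], [-0.002, -0.001, -1.0]]
force: [0.6, -5.8, -2.5]
opening: 0.73
grasp_force: 30.0
```

>>> play_rows:
  moves:
    - [[4,0,0,0,0,0],[3,0,0,0,0,0],[0,0,0,0,0,0],[0,0,0,0,0,0]]

```text
time_s: 33.2
position: [0.5429, 0.2897, 0.1335]
tcp_rot: [[-0.339, 0.941, 0.0], [0.941, 0.339, -0.003], [-0.003, -0.001, -1.0]]
force: [0.5, -6.0, -3.8]
opening: 0.734
grasp_force: 30.0
```

```bash
python3 -c "
from st import *;P=look()
cv2.imwrite('pics/w7.png',np.hstack([P[1]['image'][60:420,120:520],cv2.resize(P[0]['image'][150:350,400:622],(400,360))]))"
```

```text
33.2 roll rel y 8.9 x -0.6 z 137.2 F y -5.8 x -1.6 z -3.8 0.7344091845164715 [-0.003 -0.001 -1.   ]
guide_top y 50.8 x -0.0 z 125.4 [0.0013 0.0013]
```

View pics/w7.png

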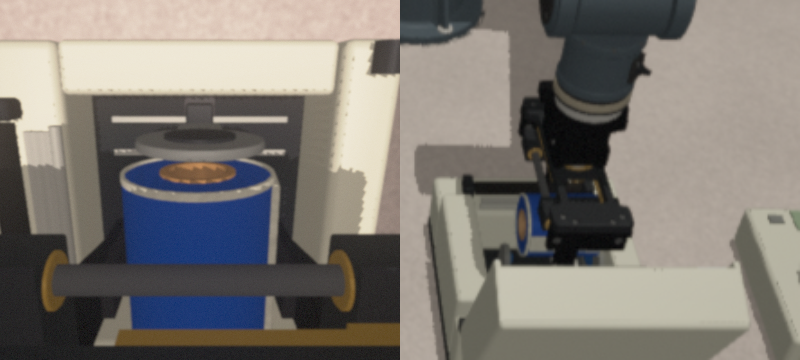

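The roll has pushed the guide open by about 10 mm and is still square. I'll move 3 mm further left and lower it.

>>> play_rows:
  moves:
    - [[3,0,0,0,0,0],[0,0,6,0,0,0],[0,0,6,0,0,0],[0,0,6,0,0,0],[0,0,0,0,0,0]]

```text
time_s: 34.0
position: [0.5434, 0.2923, 0.1154]
tcp_rot: [[-0.339, 0.941, 0.003], [0.941, 0.339, -0.003], [-0.004, 0.002, -1.0]]
force: [3.2, -7.0, -5.1]
opening: 0.733
grasp_force: 30.0
```

>>> play_rows:
  moves:
    - [[0,0,5,0,0,0],[0,0,5,0,0,0],[0,0,5,0,0,0],[0,0,0,0,0,0]]

```text
time_s: 34.4
position: [0.5436, 0.2925, 0.1006]
tcp_rot: [[-0.338, 0.941, 0.004], [0.941, 0.339, -0.002], [-0.003, 0.003, -1.0]]
force: [3.1, -6.0, -3.8]
opening: 0.734
grasp_force: 30.0
```

```bash
python3 -c "
from st import *;P=look()"
```

```text
34.4 roll rel y 11.3 x 1.0 z 104.3 F y -6.7 x 0.9 z -3.8 0.7340161520214813 [-0.003  0.003 -1.   ]
```

>>> play_rows:
  moves:
    - [[0,-0.5,5,0,0,0],[0,0,5,0,0,0],[0,0,4,0,0,0],[0,0,0,0,0,0]]

```text
time_s: 35.1
position: [0.5427, 0.2925, 0.0864]
tcp_rot: [[-0.338, 0.941, 0.002], [0.941, 0.338, -0.002], [-0.002, 0.002, -1.0]]
force: [2.4, -6.3, -4.0]
opening: 0.731
grasp_force: 30.0
```

>>> play_rows:
  moves:
    - [[0,0,2.5,0,0,0],[0,0,0,0,0,0],[0,0,0,0,0,0]]

```text
time_s: 35.4
position: [0.543, 0.2926, 0.0844]
tcp_rot: [[-0.338, 0.941, 0.003], [0.941, 0.338, -0.001], [-0.002, 0.003, -1.0]]
force: [3.3, -6.1, -3.4]
opening: 0.732
grasp_force: 30.0
```

```bash
python3 -c "
from st import *;P=look()"
```

```text
35.4 roll rel y 11.7 x 0.5 z 88.1 F y -6.8 x 1.0 z -3.4 0.7323664828091846 [-0.002  0.003 -1.   ]
```

>>> play_rows:
  moves:
    - [[-3,0,0,0,0,0],[-3,0,0,0,0,0],[-2,0,0,0,0,0],[0,0,0,0,0,0],[0,0,0,0,0,0]]

```text
time_s: 36.2
position: [0.5456, 0.2854, 0.0844]
tcp_rot: [[-0.337, 0.941, 0.003], [0.941, 0.337, -0.001], [-0.002, 0.003, -1.0]]
force: [1.9, -5.1, -2.2]
opening: 0.731
grasp_force: 30.0
```

>>> play_rows:
  moves:
    - [[-2,0,0,0,0,0],[0,0,0,0,0,0],[0,0,0,0,0,0]]

```text
time_s: 36.5
position: [0.5462, 0.2837, 0.0844]
tcp_rot: [[-0.338, 0.941, 0.003], [0.941, 0.338, -0.0], [-0.001, 0.003, -1.0]]
force: [3.0, -4.3, -3.1]
opening: 0.731
grasp_force: 30.0
```

```bash
python3 -c "
from st import *;P=look()"
```

```text
36.5 roll rel y 2.2 x 0.4 z 88.1 F y -5.1 x 1.4 z -3.1 0.7313898557146746 [-0.001  0.003 -1.   ]
```

>>> play_rows:
  moves:
    - [[-1,0,0,0,0,0],[0,0,0,0,0,0],[0,0,0,0,0,0]]

```text
time_s: 37.1
position: [0.546, 0.2834, 0.0844]
tcp_rot: [[-0.338, 0.941, 0.003], [0.941, 0.338, 0.001], [-0.0, 0.003, -1.0]]
force: [2.3, -1.3, -2.8]
opening: 0.734
grasp_force: 30.0
```

>>> play_rows:
  moves:
    - [[-1,0,0,0,0,0],[0,0,0,0,0,0],[0,0,0,0,0,0]]

```text
time_s: 37.4
position: [0.5459, 0.2832, 0.0844]
tcp_rot: [[-0.337, 0.941, 0.002], [0.941, 0.337, 0.002], [0.001, 0.002, -1.0]]
force: [1.7, 5.4, -2.2]
opening: 0.731
grasp_force: 30.0
```

>>> play_rows:
  moves:
    - [[-1,0,0,0,0,0],[0,0,0,0,0,0],[0,0,0,0,0,0]]

```text
time_s: 37.7
position: [0.5459, 0.2832, 0.0844]
tcp_rot: [[-0.337, 0.942, 0.002], [0.942, 0.337, 0.003], [0.002, 0.003, -1.0]]
force: [0.2, 8.2, -3.0]
opening: 0.731
grasp_force: 30.0
```

Contact on the fixed side came where expected. I'll relax the push, release and rise.

>>> play_rows:
  moves:
    - [[1.5,0,0,0,0,0],[0,0,0,0,0,0],[0,0,0,0,0,0]]

```text
time_s: 38.0
position: [0.5457, 0.2832, 0.0844]
tcp_rot: [[-0.338, 0.941, 0.002], [0.941, 0.338, 0.001], [0.0, 0.002, -1.0]]
force: [1.6, 5.7, -1.5]
opening: 0.734
grasp_force: 30.0
```

>>> play_rows:
  moves:
    - [[0,0,0,0,0,0],[0,0,0,0,0,0],[0,0,0,0,0,0],[0,0,0,0,0,0],[0,0,0,0,0,0]]
  fingers: 1

```text
time_s: 38.5
position: [0.5453, 0.2819, 0.0842]
tcp_rot: [[-0.338, 0.941, 0.0], [0.941, 0.338, -0.001], [-0.001, 0.0, -1.0]]
force: [0.4, 1.5, 0.0]
opening: 0.987
grasp_force: 0.0
```

>>> play_rows:
  moves:
    - [[0,0,0,0,0,0],[0,0,-20,0,0,0],[0,0,-35,0,0,0],[0,0,-35,0,0,0],[0,0,-35,0,0,0]]

```text
time_s: 39.0
position: [0.5451, 0.2822, 0.2102]
tcp_rot: [[-0.338, 0.941, 0.0], [0.941, 0.338, -0.001], [-0.001, -0.0, -1.0]]
force: [0.9, 1.3, -0.6]
opening: 0.998
grasp_force: 0.0
```

>>> play_rows:
  moves:
    - [[-20,0,-35,0,0,0],[-35,0,-20,0,0,0],[-20,0,0,0,0,0],[0,0,0,0,0,0],[0,0,0,0,0,0]]

```text
time_s: 39.5
position: [0.5703, 0.2116, 0.264]
tcp_rot: [[-0.337, 0.942, -0.0], [0.942, 0.337, -0.0], [-0.0, -0.0, -1.0]]
force: [-1.0, 0.4, -0.3]
opening: 0.999
grasp_force: 0.0
```

```bash
python3 -c "
from st import *;P=look();P.append(bot.capture('top'))
w=P[1]
for q in('guide_top','roll_blue_center','seat'):
    for p in P:
        for r in bot.pinpoint(p,q)[:1]:
            X=atz(p,r['centre'],.124 if q=='guide_top' else .088);print(q,'y %.1f x %.1f'%((X-seat)@y*1e3,(X-seat)@x*1e3),r['confidence'])
m=bot.silhouettes(w,'roll_blue_center')[0]['pixels']
v,u=np.nonzero(m);print(u.min(),u.max(),v.min(),v.max())
cv2.imwrite('pics/w8.png',cv2.resize(w['image'][60:300,160:480],None,fx=2.4,fy=2.4,interpolation=cv2.INTER_CUBIC))"
```

```text
39.5 roll rel y -73.8 x -1.3 z 267.7 F y 0.7 x -0.7 z -0.3 0.9994836939305792 [-0. -0. -1.]
roll_blue_center y 4.2 x 1.6 z 91.6 [0.0055 0.0055]
guide_top y 43.5 x -5.9 0.45
guide_top y -634.5 x -180.4 0.59
roll_blue_center y 10.6 x 0.2 0.7
roll_blue_center y -1.1 x -0.3 0.8
roll_blue_center y -458.1 x -236.9 0.66
281 358 87 190
```

View pics/w8.png

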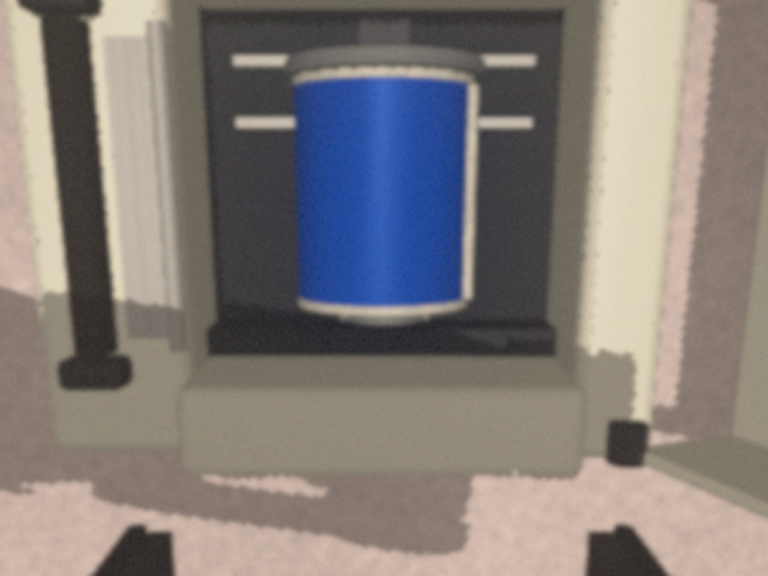

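The roll hangs square at about (385,190), flush against the guide plate at the top (385,60) and the fixed arm at the bottom (380,315). The gripper is clear, so I'm handing in.

```bash
python3 -c "
from rig import bot
print(bot.hand_in())"
```

```text
the job is handed in; nothing more can be done
None
```

The job is handed in: the core was last seen lying in the green tray, the blue roll hangs square between the guide and the fixed arm, and the gripper is clear. Hand-in returned no verdict, and I judged the final fit from the wrist picture and contact forces without a clean reading of the guide position.

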